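# Plug the gauge into the spring-sleeve air coupler

### The job

Plug the little pressure gauge from its cork block into the air coupler: press the sleeve's lever down, swing it under the catch and let go so that the sleeve stays pulled back; then push the gauge's plug gently but fully home until its body sits flat on the coupler's mouth; then press the lever down again, swing it back out of the catch and let the sleeve spring all the way forward to lock the plug. Feel your way and do not ram or force the gauge or the lever, and leave the other things on the trolley alone.

Things in the scene. Friction and masses are not known exactly. Their poses are not given: they have to be found in the camera images.
- coupler: Air coupler, fixed: dark steel base plate 110 x 110 mm, on packing, its top 18 to 26 mm above the trolley top; short brass inlet stub low on its +y side, upright steel tube in the middle (34 outside dia). A brass sleeve (46 dia) rides on the tube, below its mouth; home, it holds three jaws in the bore 15 mm below the mouth, which stop a plug; 8 mm or more back, they are clear. Origin: on the axis, 80 mm below the mouth. z up, lever's home side is -y.
- coupler_mouth (a point): Centre of the coupler's open upward mouth, 80 to 88 mm above the trolley top (62 above the base plate). Bore 21.5 mm dia, straight, no lead-in. z up along the bore. A stiff valve piston in the bore meets the plug's foot 10 mm before it is seated and takes about 6 N to push down over those 10 mm (it stays down).
- lever_top (a point): Centre of the top face of the sleeve lever's upright steel tab, 12 mm thick (tangentially, x) by 16 mm (radially, y); its top 57 mm stand free. It is 68 mm out from the coupler's axis, on the end of a level bar (12 wide, 10 high) fixed to the sleeve. The top is 45 mm above the mouth when home, and moves down and round with the sleeve. -y points outwards.
- sleeve (a joint): How far the sleeve with its lever is pulled back (pushed straight down, away from the mouth), m: 0 = home, stop at 0.0155. A spring pushes it up with about 6 N at home, 13 N at the stop.
- lever (a joint): Swing of the lever about the coupler's upright axis, rad: 0 = home, growing counter-clockwise from above, stop at 0.66. Parked at 0.6 its bar lies under the catch. Between about 0.1 and 0.55 rad the sleeve must be 14 mm back to pass the catch's lip. Let go at 0.6, it rises 3 mm behind the lip and stays 11 mm back. To free it: down 3 mm, swing to 0, let it rise.
- catch (a point): Top centre of the nose of the catch, a hooked dark steel post fixed on the base, 13 mm below the mouth's level, 40 mm out from the coupler's axis and 0.6 rad counter-clockwise of the lever's home; the nose is 12 mm deep radially, 26 mm wide tangentially, open on the lever's side.
- gauge_grip (a point): Centre of the brass body (30 dia x 40 mm high, white dial on top) of the plug-in pressure gauge. Under it is its steel plug, 20 dia x 35 long, foot chamfered 0.7 mm, locking groove half-way; its foot is 55 mm below this point. z up along the plug. About 160 g. Stands upright in a loose hole (26 dia, 40 deep) of a fixed cork block 75 x 75 x 45 high, body resting on the block's top.
- gauge_shoulder (a point): Centre of the flat underside of the gauge's body, 20 mm below its grip centre; seated, it lies on the coupler's mouth (same point). z up.
- tumbler: Bystander, to be left alone: clear drinking glass, 68 dia x 100 high (mm). Origin at its underside
- mug: Bystander, to be left alone: aluminium mug, 80 dia x 85 high, one ear (mm). Origin at its underside
- bottle: Bystander, to be left alone: clear glass bottle, 60 dia x 150 high (mm). Origin at its underside
- tape: Bystander, to be left alone: roll of yellow tape lying flat, 90 dia x 22 high (mm). Origin at its underside
- screwdriver: Bystander, to be left alone: screwdriver lying flat, 190 long (mm). Origin at its underside
- tin: Bystander, to be left alone: low aluminium tin, 68 dia x 55 high (mm). Origin at its underside
- nut: Bystander, to be left alone: loose brass ring nut, 32 dia x 14 high (mm). Origin at its underside
- spanner: Bystander, to be left alone: steel spanner lying flat, 170 long (mm). Origin at its underside
Things that resemble listed ones, but are neither listed nor needed, are in the scene too. There is more than one size of the coupler; the job needs the middle-sized.

How it is judged:
By the outcome, as a careful person would: the job done as asked, in the order asked, and still so for the second after the job is handed in, with the robot touching nothing.
It also fails if it takes over 72 s, if anything falls off the work surface, if the arm or the gripper's body presses on something with over 40 N, if the wrist force passes 120 N, or if a joint passes its speed limit or range.

### The arm

A 6-joint arm with a two-finger parallel gripper is mounted at the origin on the work surface. World frame = base frame: x ahead of the robot, y to its left, z up, the work surface at z = 0. Lengths are in m, angles in rad, forces in N, time in s.
With the tool pointing down it reaches from about 0.3 to 0.875 m from the base axis. Payload 6.4 kg.
Tool frame: the origin (TCP) lies midway between the tips of the shut fingers; the grasp point (between the pads) lies 19 mm behind it; z points along the fingers, y is the direction in which the jaws open and shut (so a half turn about z gives the same grasp; the last joint's range is limited). The gripper opens to 85 mm and grips with 20 to 120 N. Pads are 22 mm wide; open, the fingers measure 114 mm over their backs; the gripper's body (76 mm by 85 mm) begins 54 mm behind the grasp point. The pads swing forward as they close: fully open they stand 13 mm farther back than shut.
Start: joints at [1.05, 0.181, 1.607, -0, 1.354, -0.206], TCP at [0.178, 0.547, 0.231] pointing down, gripper open.
Joint ranges: [-2.99, 2.99], [-0.89, 2.07], [0.3, 2.58], [-1.14, 4.28], [0, 2.63], [-3.12, 3.12]. Speed limits (rad/s): [2.57, 2.57, 3.01, 3.14, 3.14, 3.14].

### API

Orientations are given as a unit quaternion [w, x, y, z].
In Python, from bench import get_obs, camera, hand_in gives the robot as it stands.
- The arm moves only by the tool drive_tool, never from a script. Its argument "deltas" is a list of rows, each a list of 2 entries, a list of its own where there are three numbers: the shift along the world's x, y, z in m, then the turn about the world's z in rad. A call has 1 to 10 rows; each row shifts and turns the pose as measured when the row begins; what a row does not reach is not made up. A row lasts 1/10 s, in which the tool goes at most 50 mm and 8.59 degrees, less where a joint would pass 70% of its speed; a pose out of reach is approached as far as the arm can. A call is refused whole if a number of a shift passes 0.05 or a number of a turn 0.15, either way. A call with a gripper value outside its range is refused whole. "gripper" is the opening, from 0 (shut) to 1 (fully open), set as the call begins (left out, the last holds). The fingers move at their own pace and stop on an object; the grip force is fixed at half the most. Time passes only in rows, so rows that do not move let the fingers close. It gives the time, the measured TCP pose, the force and the opening at its end, in the units of the state.
- get_obs(): the state, without advancing time (a new reading comes with each control period).
- camera(name): name is "scene" or "side" or "wrist"; returns a dict with "frame" (480x640x3 uint8, red, green, blue), "fx", "fy", "cx", "cy" (pixels), "eye" and "attitude" of the camera in the world. Camera axes: x right, y down, z forward; pixel columns grow to the right and rows downward; lengths in m; the calibration is good to about 2 mm. A picture is of the moment at which its call begins. There is no depth.
- hand_in(): hands the job in, once; it reports no verdict.
The state is a dict: "time_s": time; "q": joint angles; "dq": joint speeds; "joint_efforts": joint torques, N m; "eef_pos": TCP position; "eef_rot": TCP orientation; "wrist_force": force on the tool from outside, world axes, zero at the start; "torque": the same for the moment, N m; "opening": opening from 0.0 (shut) to 1.0 (fully open).
Only numpy, scipy, OpenCV 4.12 (cv2) and the standard library are available. Lean on these libraries where they do the work, as an engineer would, in place of code of your own. Each camera call takes 0.05 s, during which the arm holds its last target.

## Working session

There is one attempt and no reset: what is moved stays moved. The work goes in short steps, Python scripts to look and compute and a tool call to move; the robot and the scene stay as the last step left them, time stands still between calls to the robot, and variables do not carry over. Pictures are saved under pics/ and viewed, and the job is handed in when it is done.

Besides the shell and the picture viewer there is one more tool, called as name(argument=value, ...) on one line, values as JSON. drive_tool: Moves the arm, as the interface text tells. Its arguments: {"type":"object","properties":{"deltas":{"type":"array","items":{"type":"array"}},"gripper":{"type":"number"}},"required":["deltas"]}

```bash
mkdir -p pics; ls; python3 - <<'E'
from bench import get_obs,camera
import cv2
o=get_obs()
for k in o: print(k,o[k])
for n in ("scene","side","wrist"):
    c=camera(n); cv2.imwrite(f"pics/{n}0.png",c["frame"][:,:,::-1]); print(n,{k:c[k] for k in c if k!="frame"})
E
```

```text
pics
time_s 0.0
q [ 1.04965757e+00  1.81550441e-01  1.60800439e+00  2.97798207e-05
  1.35383742e+00 -2.06319536e-01]
dq [-0.0015441  -0.0008622  -0.00046383  0.00043365 -0.00017371  0.0021347 ]
joint_efforts [ 4.40153544e-04 -4.44881666e+01 -3.51331079e+01 -3.35034219e-04
  8.94569879e-03  1.35784614e-05]
eef_pos [0.17774515 0.54624764 0.23038064]
eef_rot [-3.33700269e-04  1.56763489e-01  9.87635762e-01 -8.35757134e-04]
wrist_force [ 0.26583185  1.09041533 -0.03851442]
torque [ 0.01077228 -0.05891247 -0.01866425]
opening 0.9978005668575574
scene {'fx': 541.4584374303573, 'fy': 541.4584374303573, 'cx': 317.8571330771026, 'cy': 238.65936924494835, 'eye': array([ 1.45661799, -0.38365553,  0.80334848]), 'attitude': array([-0.37533648,  0.74430852,  0.49579645, -0.24354307])}
side {'fx': 518.8989316647882, 'fy': 518.8989316647882, 'cx': 317.5115008073451, 'cy': 245.18548567447507, 'eye': array([-0.03416855, -0.61930846,  0.72839609]), 'attitude': array([-0.42183281,  0.81919934, -0.34748144,  0.17385673])}
wrist {'fx': 419.1560628217259, 'fy': 419.1560628217259, 'cx': 314.0187897615896, 'cy': 231.777593469353, 'eye': array([0.11322306, 0.57004684, 0.3741358 ]), 'attitude': array([0.11135177, 0.80110158, 0.58261471, 0.0799821 ])}
```

View pics/scene0.png

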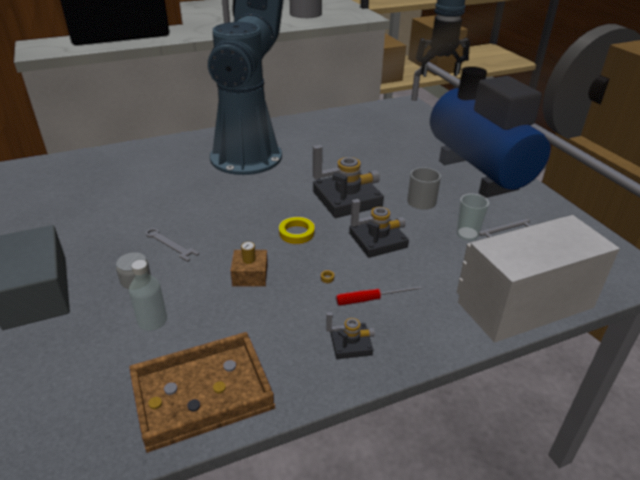

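View pics/side0.png

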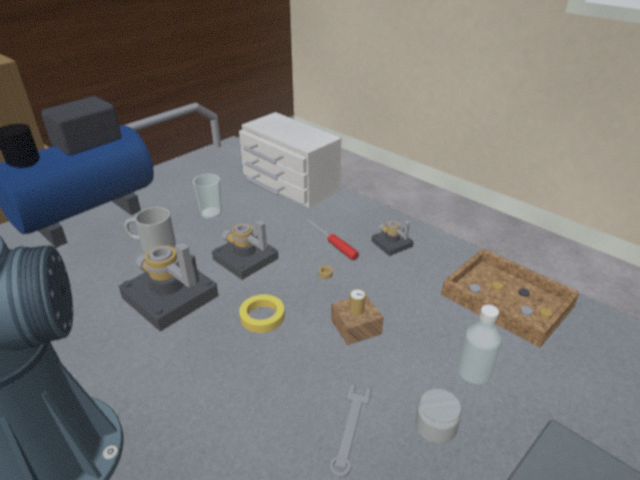

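View pics/wrist0.png

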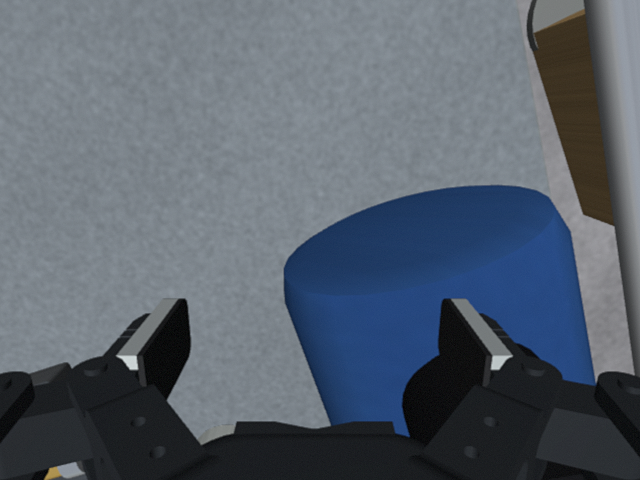

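The scene view shows three couplers. The middle-sized one is at scene (380,230) and side (245,245), and the gauge in its cork block is at scene (249,260) and side (357,310). Next I'll enlarge both areas.

```bash
cat > h.py <<'E'
import numpy as np,cv2
from scipy.spatial.transform import Rotation as R
def rot(q): return R.from_quat([q[1],q[2],q[3],q[0]]).as_matrix()
class Cam:
    def __init__(s,c): s.c=c; s.M=rot(c["attitude"]); s.e=np.array(c["eye"]); s.f=c["frame"]
    def ray(s,u,v):
        c=s.c; d=s.M@np.array([(u-c["cx"])/c["fx"],(v-c["cy"])/c["fy"],1]); return d/np.linalg.norm(d)
    def plane(s,u,v,z):
        d=s.ray(u,v); return s.e+d*(z-s.e[2])/d[2]
    def proj(s,p):
        q=s.M.T@(np.array(p)-s.e); c=s.c; return np.array([c["fx"]*q[0]/q[2]+c["cx"],c["fy"]*q[1]/q[2]+c["cy"]])
def tri(cs):
    A=np.zeros((3,3));b=np.zeros(3)
    for cam,u,v in cs:
        d=cam.ray(u,v);P=np.eye(3)-np.outer(d,d);A+=P;b+=P@cam.e
    x=np.linalg.solve(A,b)
    return x,[np.linalg.norm((np.eye(3)-np.outer(cam.ray(u,v),cam.ray(u,v)))@(x-cam.e)) for cam,u,v in cs]
def crop(cam,u0,v0,w,h,k,name):
    cv2.imwrite("pics/"+name,cv2.resize(np.ascontiguousarray(cam.f[v0:v0+h,u0:u0+w,::-1]),None,fx=k,fy=k,interpolation=cv2.INTER_CUBIC))
E
python3 - <<'E'
from h import *
from bench import camera
import pickle
d={n:camera(n) for n in("scene","side")}
pickle.dump(d,open("c0.pkl","wb"))
s,t=Cam(d["scene"]),Cam(d["side"])
crop(s,340,190,80,70,8,"a1.png");crop(t,205,205,80,75,8,"a2.png")
crop(s,220,230,60,60,8,"a3.png");crop(t,325,280,65,65,8,"a4.png")
E
```

```text
(no output)
```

View pics/a1.png

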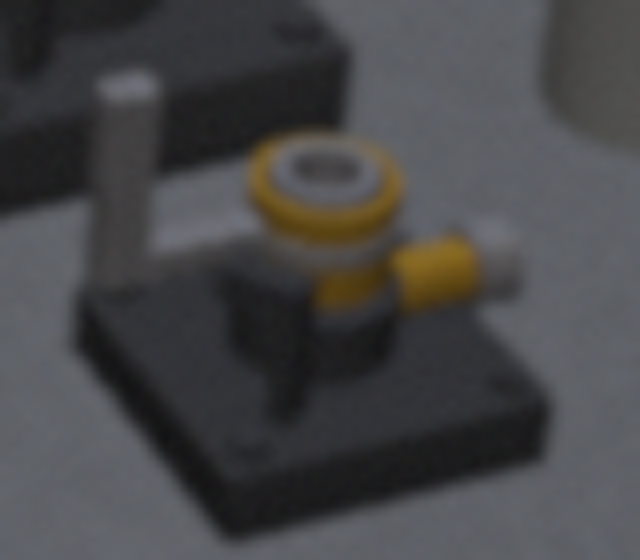

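View pics/a2.png

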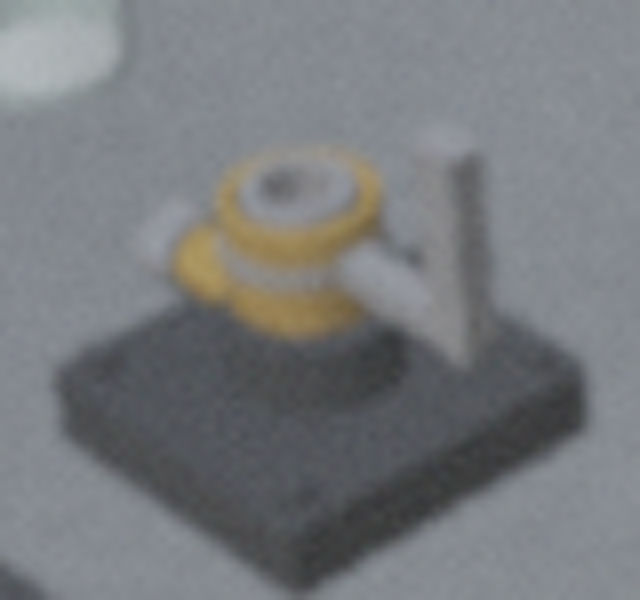

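View pics/a3.png

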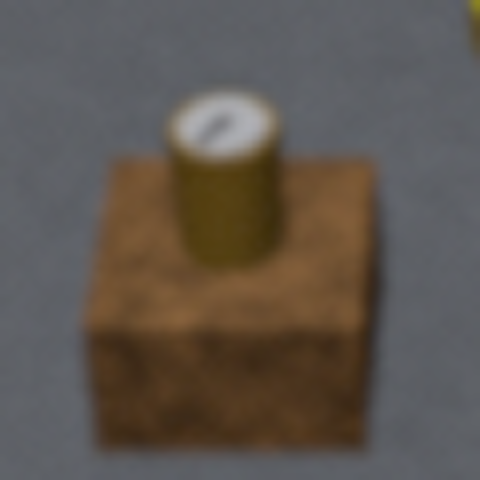

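View pics/a4.png

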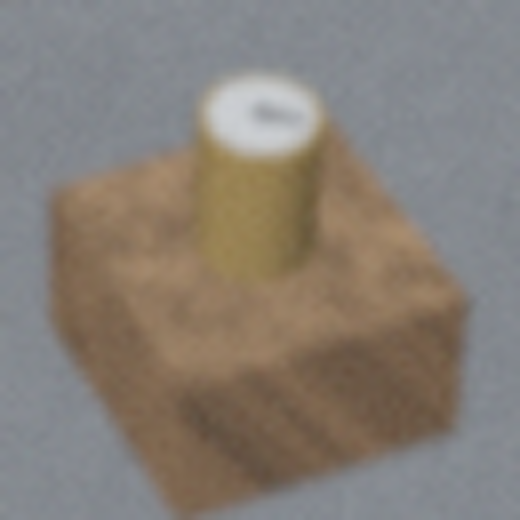

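The crops give the mouth ring at a1 (327,171) and a2 (298,190), the lever top at a1 (130,86) and a2 (447,138), and the dial at a3 (224,126) and a4 (262,115). I'll triangulate these.

```bash
python3 - <<'E'
from h import *
import pickle
d=pickle.load(open("c0.pkl","rb"))
s,t=Cam(d["scene"]),Cam(d["side"])
f=lambda u0,v0,u,v:(u0+(u+.5)/8-.5,v0+(v+.5)/8-.5)
m=tri([(s,*f(340,190,327,171)),(t,*f(205,205,298,190))]);print("mouth",m)
l=tri([(s,*f(340,190,130,86)),(t,*f(205,205,447,138))]);print("lever",l)
g=tri([(s,*f(220,230,224,126)),(t,*f(325,280,262,115))]);print("dial",g)
v=l[0]-m[0];print(np.hypot(*v[:2]),np.degrees(np.arctan2(v[1],v[0])),v[2])
print("dirs: base corners")
z=m[0][2]-.062
for u,v_ in[(235,480),(545,405),(78,290)]: print(s.plane(*f(340,190,u,v_),z))
for u,v_ in[(300,540),(62,390),(582,378)]: print(t.plane(*f(205,205,u,v_),z))
E
```

```text
mouth (array([0.53237631, 0.17639162, 0.08553093]), [np.float64(0.00028873206465519926), np.float64(0.00028873206465515887)])
lever (array([0.53320727, 0.10831199, 0.13276462]), [np.float64(6.83735384701183e-06), np.float64(6.837353847052283e-06)])
dial (array([ 0.54170994, -0.15461541,  0.08563089]), [np.float64(1.2815857694463397e-05), np.float64(1.281585769441342e-05)])
0.06808470044893741 -89.30069331445827 0.04723369528206865
dirs: base corners
[0.58553962 0.12311432 0.02353093]
[0.58817891 0.22610541 0.02353093]
[0.48162414 0.12196702 0.02353093]
[0.47894097 0.11834312 0.02353093]
[0.47533104 0.22122484 0.02353093]
[0.58177398 0.1179192  0.02353093]
```

```bash
python3 - <<'E'
from h import *
import pickle
d=pickle.load(open("c0.pkl","rb"))
s,t=Cam(d["scene"]),Cam(d["side"])
for n,a,b in[("biglev",(317,148),(184,249)),("bigmouth",(348,163),(161,254)),("tanktop",(472,73),(16,130)),("mug",(425,174),(156,214)),("bottle",(141,265),(489,313)),("box",(506,87),(80,106))]: print(n,tri([(s,*a),(t,*b)]))
E
```

```text
biglev (array([0.33943143, 0.09248493, 0.17399372]), [np.float64(0.0015917964741085648), np.float64(0.0015917964741086383)])
bigmouth (array([0.33733515, 0.18344884, 0.11437414]), [np.float64(0.0010169440012698767), np.float64(0.0010169440012697708)])
tanktop (array([0.26571267, 0.59048731, 0.27749287]), [np.float64(0.0024785027450716446), np.float64(0.0024785027450716893)])
mug (array([0.42944553, 0.36294686, 0.08993049]), [np.float64(0.0010091526731963146), np.float64(0.001009152673196396)])
bottle (array([ 0.60081182, -0.38020258,  0.14493065]), [np.float64(0.002192384996627788), np.float64(0.0021923849966275586)])
box (array([0.41227818, 0.58658982, 0.29132219]), [np.float64(0.002914364093672944), np.float64(0.0029143640936728746)])
```

drive_tool(deltas=[[[0, -0.05, 0.0], -0.14], [[0, -0.05, 0.0], -0.14], [[0.02, -0.045, 0], -0.14], [[0.03, -0.04, 0], -0.14], [[0.03, -0.04, 0], -0.14], [[0.03, -0.04, 0], -0.14], [[0.03, -0.04, 0], -0.14], [[0.03, -0.03, 0], -0.14], [[0.04, -0.02, 0], -0.13], [[0.04, 0, 0], 0]])

```text
time_s: 1.25
eef_pos: [0.4269, 0.1812, 0.2282]
eef_rot: [-0.0, 0.721, 0.693, 0.0]
wrist_force: [-0.1, 0.8, -0.6]
opening: 0.998
```

drive_tool(deltas=[[[0.04, -0.04, 0], 0.04], [[0.04, -0.03, 0], 0], [[0.026, 0, 0], 0], [[0, 0, 0], 0]])

```text
time_s: 1.65
eef_pos: [0.533, 0.1131, 0.2278]
eef_rot: [0.0, 0.708, 0.706, 0.001]
wrist_force: [-0.7, -0.5, 0.1]
opening: 1.002
```

```bash
cat > w.py <<'E'
import sys,pickle
from h import *
from bench import camera,get_obs
n=sys.argv[1]; c=camera(sys.argv[2] if len(sys.argv)>2 else "wrist"); o=get_obs()
pickle.dump((c,o),open(n+".pkl","wb"));cv2.imwrite(f"pics/{n}.png",c["frame"][:,:,::-1]);print(o["time_s"],o["eef_pos"],o["eef_rot"],o["wrist_force"],c["eye"],c["attitude"])
E
python3 w.py w1
```

```text
1.7 [0.53155443 0.11333934 0.22757807] [-4.86006940e-05  7.08066676e-01  7.06145322e-01  6.03342962e-04] [-0.95873412  0.42959759  0.2319443 ] [0.53372226 0.18394804 0.37151552] [ 0.13650933  0.99063745 -0.001197    0.00110386]
```

View pics/w1.png

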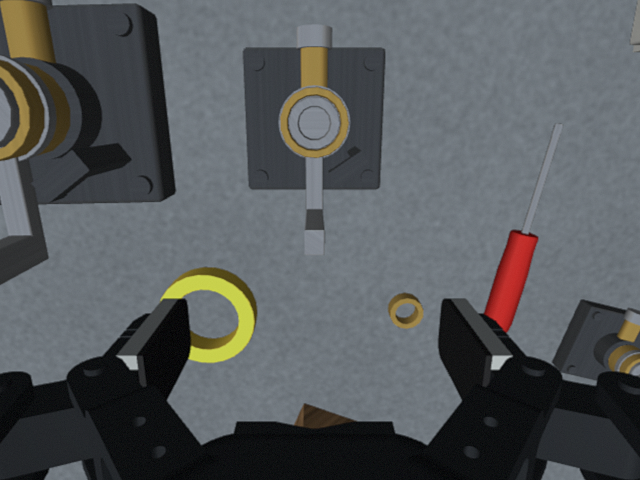

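The wrist view looks straight down on the middle coupler: tube mouth at about (315,123), lever tab top at about (314,242), and the catch at (345,157). I'll fit these more closely.

```bash
python3 - <<'E'
from h import *
import pickle
c,o=pickle.load(open("w1.pkl","rb"));w=Cam(c)
f=c["frame"];hsv=cv2.cvtColor(f,cv2.COLOR_RGB2HSV)
crop(w,265,80,100,180,4,"w1c.png")
br=cv2.inRange(hsv,(12,90,60),(35,255,255))
br[:, :270]=0;br[:,360:]=0;br[170:]=0;br[:87]=0
cs,_=cv2.findContours(br,cv2.RETR_CCOMP,cv2.CHAIN_APPROX_NONE)
for q in cs:
    if len(q)>40: print(cv2.fitEllipse(q),cv2.contourArea(q))
g=cv2.cvtColor(f,cv2.COLOR_RGB2GRAY)
print(cv2.HoughCircles(cv2.GaussianBlur(cv2.resize(g[80:170,265:365],None,fx=4,fy=4,interpolation=cv2.INTER_CUBIC),(5,5),0),cv2.HOUGH_GRADIENT,1,5,param1=80,param2=30,minRadius=40,maxRadius=120))
for z in(.08,.0855,.088): print(w.plane(314.8,123,z))
for z in(.1305,.133):print([w.plane(u,v,z) for u,v in((304,229.5),(324,229.5),(304,254),(324,254))])
E
```

```text
((313.8728942871094, 122.08287811279297), (66.54252624511719, 69.06036376953125), 179.80101013183594) 3608.0
((313.76483154296875, 122.15023040771484), (53.86008834838867, 55.6004753112793), 1.9531248807907104) 2349.5
[[[196.5 166.5 108.8]
  [197.5 172.5  67.9]
  [190.5 169.5 105.3]
  [204.5 170.5 110.1]
  [202.5 176.5 112.8]
  [196.5 159.5 102.9]
  [196.5 179.5 103.9]
  [207.5 177.5 117.2]
  [209.5 170.5 114.9]
  [180.5 151.5  87.4]
  [213.5 152.5  87.4]
  [191.5 180.5  93.7]
  [177.5 181.5  89.5]
  [181.5 191.5  87.4]
  [193.5 192.5  83.7]
  [187.5 173.5 100.7]
  [192.5 148.5  91.6]
  [191.5 155.5  97.1]
  [197.5 197.5  85.8]
  [170.5 136.5 104.9]
  [186.5 151.5  91.5]
  [185.5 194.5  86.1]
  [208.5 165.5 113.9]
  [171.5 167.5  84.8]
  [200.5 154.5  99.6]
  [198.5 146.5  91.8]
  [202.5 149.5  91.5]
  [202.5 193.5  90.1]
  [185.5 157.5  87.4]
  [192.5 175.5  63.3]
  [202.5 160.5 101.8]
  [178.5 156.5  91.6]
  [207.5 151.5  91.5]
  [206.5 146.5  87.4]
  [191.5 187.5  95.4]
  [174.5 171.5  89.5]
  [185.5 185.5  86.3]
  [176.5 186.5  85.2]
  [176.5 162.5  89.4]
  [196.5 151.5  89.3]
  
[... 272 characters left out ...]
62.5  59.4]
  [194.5 202.5  82.5]
  [213.5 179.5  85.8]
  [201.5 181.5  58.7]
  [210.5 156.5  88.6]
  [176.5 191.5  82.7]
  [176.5 144.5  79.4]
  [170.5 177.5  83.2]
  [202.5 201.5  82.9]
  [203.5 187.5  52.6]
  [177.5 176.5  49.4]]]
[0.53496905 0.17812681 0.08      ]
[0.53494552 0.17823664 0.0855    ]
[0.53493483 0.17828656 0.088     ]
[array([0.52821653, 0.11766538, 0.1305    ]), array([0.54014357, 0.11763244, 0.1305    ]), array([0.52808506, 0.10226096, 0.1305    ]), array([0.54021091, 0.10222553, 0.1305    ])]
[array([0.52827364, 0.11835291, 0.133     ]), array([0.54007697, 0.11832032, 0.133     ]), array([0.52814353, 0.10310828, 0.133     ]), array([0.5401436 , 0.10307322, 0.133     ])]
```

View pics/w1c.png

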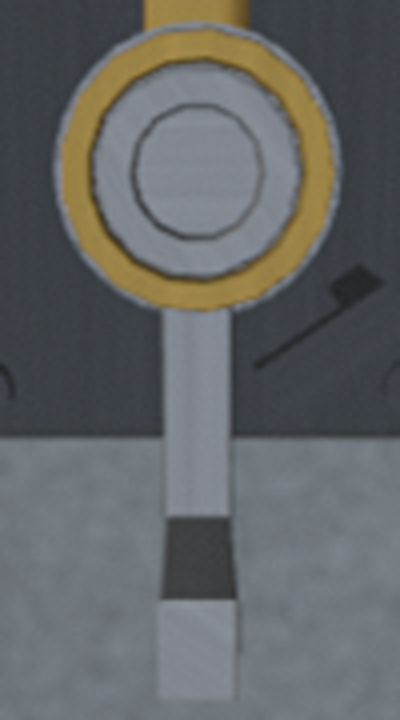

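drive_tool(deltas=[[[0.002, -0.003, -0.03], 0], [[0, 0, -0.03], 0], [[0, 0, -0.01], 0], [[0, 0, 0], 0]], gripper=0.4)

```text
time_s: 2.1
eef_pos: [0.5305, 0.1121, 0.1568]
eef_rot: [-0.0, 0.707, 0.707, 0.001]
wrist_force: [-0.2, -0.7, -0.2]
opening: 0.4
```

```bash
python3 w.py w2
```

```text
2.15 [0.53085504 0.11213407 0.15758446] [1.34420586e-04 7.07136569e-01 7.07076286e-01 9.90198132e-04] [-0.23816168 -0.385985   -0.81627429] [0.5311912  0.1829394  0.30057909] [1.36539843e-01 9.90634238e-01 5.04000222e-04 6.51167125e-04]
```

View pics/w2.png

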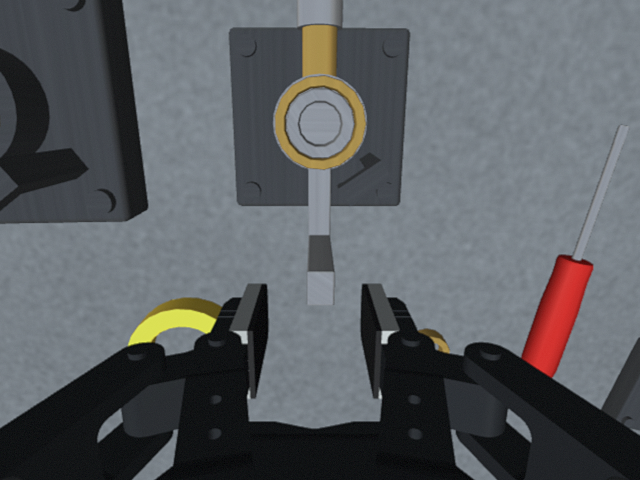

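The tab's top is at (320,288) and the finger midline is at u=314, so the tab sits 2.6 mm to the +x side. I'll shift by that amount and lower over it.

drive_tool(deltas=[[[0.003, -0.002, -0.015], 0], [[0.001, 0, -0.015], 0], [[0, 0, -0.015], 0], [[0, 0, -0.01], 0], [[0, 0, 0], 0]])

```text
time_s: 2.65
eef_pos: [0.5372, 0.1107, 0.1025]
eef_rot: [0.003, 0.707, 0.708, 0.003]
wrist_force: [-0.7, 0.6, 0.0]
opening: 0.401
```

drive_tool(deltas=[[[0, 0, 0], 0], [[0, 0, 0], 0]], gripper=0.24)

```text
time_s: 2.85
eef_pos: [0.5375, 0.1107, 0.1026]
eef_rot: [0.003, 0.707, 0.708, 0.004]
wrist_force: [0.7, 0.3, -0.6]
opening: 0.242
```

```bash
python3 w.py w3
```

```text
2.9 [0.5376342  0.11073214 0.1028025 ] [0.0028159  0.70662931 0.70756899 0.00363413] [-0.23671456 -0.53739386 -0.23967632] [0.53694593 0.18159848 0.2463529 ] [1.36552749e-01 9.90621123e-01 6.93251835e-04 4.75993274e-03]
```

View pics/w3.png

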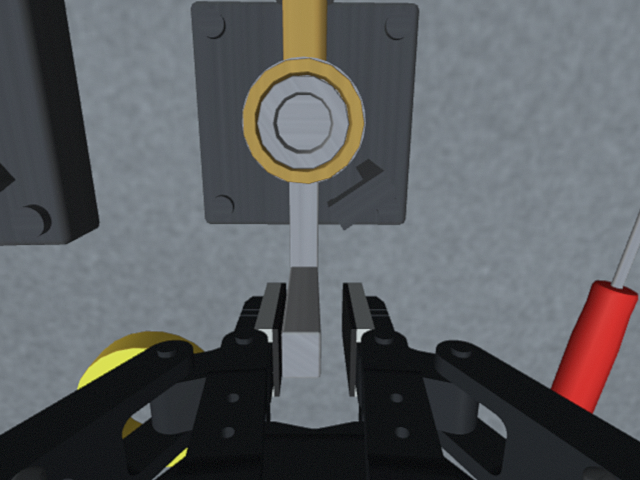

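drive_tool(deltas=[[[-0.0033, 0, 0], 0], [[0, 0, 0], 0]])

```text
time_s: 3.1
eef_pos: [0.5348, 0.1107, 0.1038]
eef_rot: [0.003, 0.707, 0.708, 0.004]
wrist_force: [0.5, 0.2, -0.4]
opening: 0.237
```

```bash
python3 w.py w4
```

```text
3.15 [0.53512858 0.11070008 0.10395739] [0.00364664 0.7066302  0.70755977 0.00443056] [ 0.06976109  0.20548727 -0.82884145] [0.53390096 0.18161244 0.24750546] [1.36561489e-01 9.90614712e-01 5.71222141e-04 5.75557457e-03]
```

View pics/w4.png

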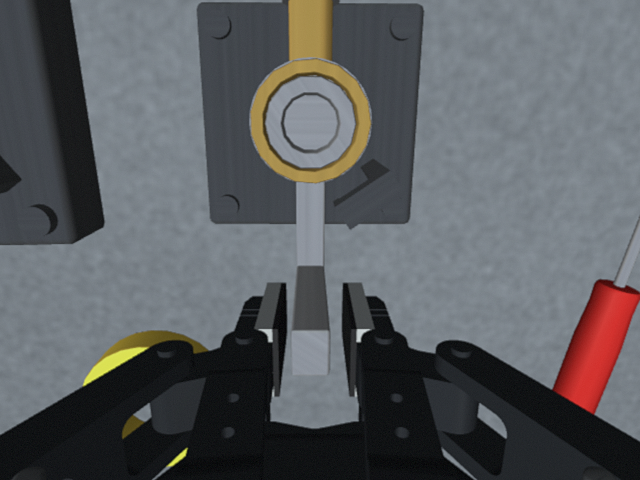

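drive_tool(deltas=[[[-0.0014, 0, 0], 0]])

```text
time_s: 3.25
eef_pos: [0.534, 0.1107, 0.1043]
eef_rot: [0.004, 0.707, 0.708, 0.005]
wrist_force: [0.4, 0.2, 0.1]
opening: 0.237
```

drive_tool(deltas=[[[0, 0, 0], 0], [[0, 0, 0], 0], [[0, 0, 0], 0]], gripper=0.0)

```text
time_s: 3.55
eef_pos: [0.5335, 0.1107, 0.1046]
eef_rot: [0.004, 0.707, 0.708, 0.004]
wrist_force: [0.3, -0.1, 2.0]
opening: 0.121
```

```bash
python3 w.py w5
```

```text
3.6 [0.53349599 0.11068935 0.10456027] [0.00370073 0.70655311 0.70763654 0.00441943] [ 0.15546259 -0.40936385  0.18622655] [0.53251685 0.18159085 0.24827335] [1.36626778e-01 9.90603645e-01 6.21948464e-04 6.09547943e-03]
```

View pics/w5.png

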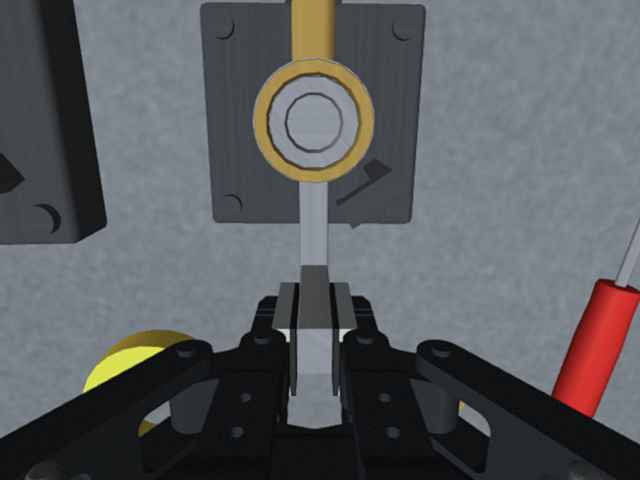

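The tab is gripped and centred with small forces. Now I'll press down in steps.

drive_tool(deltas=[[[0, 0, -0.005], 0], [[0, 0, -0.004], 0], [[0, 0, 0], 0]])

```text
time_s: 3.9
eef_pos: [0.5343, 0.1103, 0.0978]
eef_rot: [0.004, 0.706, 0.708, 0.004]
wrist_force: [-3.2, 1.0, 8.3]
opening: 0.127
```

drive_tool(deltas=[[[0, 0, -0.004], 0], [[0, 0, -0.004], 0], [[0, 0, 0], 0]])

```text
time_s: 4.2
eef_pos: [0.5347, 0.1102, 0.093]
eef_rot: [0.005, 0.705, 0.709, 0.004]
wrist_force: [-5.0, 0.4, 9.4]
opening: 0.127
```

drive_tool(deltas=[[[-0.0005, 0, -0.004], 0], [[-0.0005, 0, -0.003], 0], [[0, 0, 0], 0]])

```text
time_s: 4.5
eef_pos: [0.535, 0.1101, 0.0902]
eef_rot: [0.005, 0.705, 0.709, 0.004]
wrist_force: [-4.8, -0.7, 11.7]
opening: 0.125
```

drive_tool(deltas=[[[-0.0005, 0, -0.003], 0], [[0, 0, -0.002], 0]])

```text
time_s: 4.7
eef_pos: [0.5354, 0.11, 0.0885]
eef_rot: [0.006, 0.704, 0.71, 0.004]
wrist_force: [-6.5, -1.4, 14.7]
opening: 0.128
```

```bash
python3 w.py s1 side; python3 - <<'E'
from h import *
import pickle
c,o=pickle.load(open("s1.pkl","rb"));crop(Cam(c),205,190,90,90,6,"s1c.png")
E
```

```text
4.75 [0.5353402  0.10999785 0.0885211 ] [0.0060373  0.70417008 0.70999171 0.00445256] [-6.51653926 -1.1770127  14.11038268] [-0.03416855 -0.61930846  0.72839609] [-0.42183281  0.81919934 -0.34748144  0.17385673]
```

View pics/s1c.png

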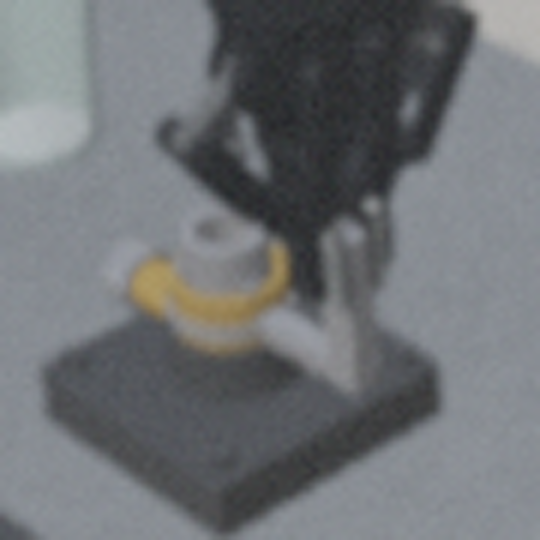

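The sleeve is visibly well back and the force matches the stop (about 14 N). Now I'll swing it counter-clockwise.

drive_tool(deltas=[[[0.007, 0.0003, -0.002], 0.1], [[0.007, 0.001, -0.002], 0.1], [[0.007, 0.0017, -0.002], 0.1]])

```text
time_s: 5.05
eef_pos: [0.5565, 0.1134, 0.0881]
eef_rot: [0.005, 0.585, 0.811, 0.005]
wrist_force: [-8.7, 0.3, 17.8]
opening: 0.132
```

drive_tool(deltas=[[[0.0062, 0.0023, -0.001], 0.1], [[0.0058, 0.003, -0.001], 0.1], [[0.004, 0.0026, -0.001], 0.08]])

```text
time_s: 5.35
eef_pos: [0.5725, 0.1223, 0.0893]
eef_rot: [0.003, 0.459, 0.888, 0.005]
wrist_force: [-4.1, 1.3, 12.7]
opening: 0.129
```

drive_tool(deltas=[[[0.0012, 0.0008, -0.001], 0.01], [[0, 0, 0.002], 0], [[0, 0, 0.002], 0]])

```text
time_s: 5.65
eef_pos: [0.5728, 0.1234, 0.0937]
eef_rot: [0.002, 0.452, 0.892, 0.003]
wrist_force: [5.3, -1.1, -16.1]
opening: 0.131
```

It has caught: the rise stopped at 11 mm back and the spring force reversed. I'll relax the pull and open gently.

drive_tool(deltas=[[[0, 0, -0.002], 0]])

```text
time_s: 5.75
eef_pos: [0.5733, 0.1232, 0.0926]
eef_rot: [0.002, 0.452, 0.892, 0.003]
wrist_force: [-3.7, -1.6, 13.0]
opening: 0.128
```

drive_tool(deltas=[[[0, 0, 0], 0], [[0, 0, 0], 0]], gripper=0.35)

```text
time_s: 5.95
eef_pos: [0.574, 0.1232, 0.0926]
eef_rot: [0.003, 0.452, 0.892, 0.004]
wrist_force: [-0.3, -0.1, -0.4]
opening: 0.349
```

drive_tool(deltas=[[[0, 0, 0.02], 0], [[0, 0, 0.04], 0], [[0, 0, 0.05], 0], [[0, 0, 0.02], 0], [[0, 0, 0], 0]])

```text
time_s: 6.45
eef_pos: [0.5723, 0.1231, 0.2242]
eef_rot: [0.001, 0.453, 0.891, 0.004]
wrist_force: [0.6, 0.2, -0.8]
opening: 0.348
```

```bash
python3 w.py w6
```

```text
6.5 [0.57192362 0.12308034 0.22290441] [7.55508701e-04 4.53139241e-01 8.91433770e-01 3.17680633e-03] [ 0.04497604  0.55658489 -0.23998218] [0.53177935 0.1802072  0.36792139] [0.12891146 0.94176388 0.30713808 0.04613925]
```

View pics/w6.png

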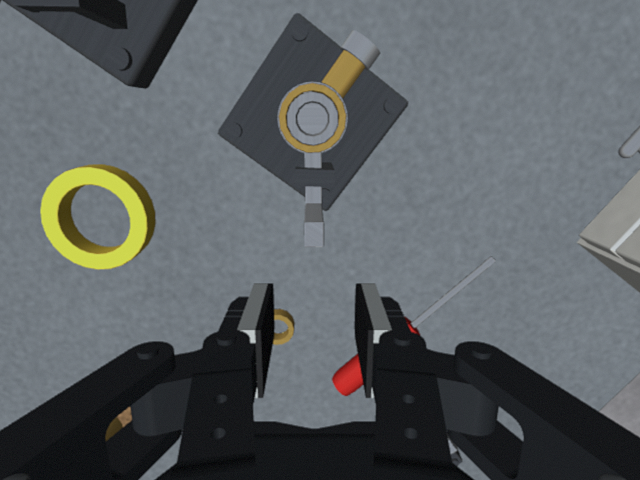

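The lever stays parked with its bar behind the catch's lip at about (313,175). The mouth is at (313,118). On to the gauge.

drive_tool(deltas=[[[-0.004, -0.045, 0], 0], [[-0.004, -0.045, 0], 0], [[-0.004, -0.045, 0], 0], [[-0.004, -0.045, 0], 0], [[-0.003, -0.045, 0], 0], [[-0.003, -0.04, -0.02], 0], [[0, -0.01, -0.02], 0], [[0, 0, 0], 0]], gripper=0.6)

```text
time_s: 7.3
eef_pos: [0.5409, -0.1583, 0.1647]
eef_rot: [-0.008, 0.452, 0.892, 0.003]
wrist_force: [0.1, 0.6, -0.5]
opening: 0.598
```

```bash
python3 w.py w7
```

```text
7.35 [ 0.54147412 -0.15787437  0.16597251] [-0.00776307  0.45144701  0.8922599   0.0027593 ] [-0.84528423  0.53821797 -0.26909221] [ 0.50273653 -0.10240413  0.30953965] [0.12252778 0.94214769 0.30955124 0.03902196]
```

View pics/w7.png

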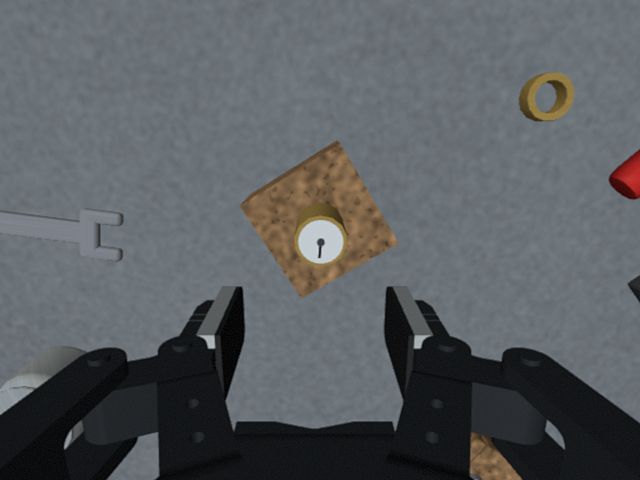

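The dial is at (321,242), between and ahead of the fingers.

```bash
python3 - <<'E'
from h import *
import pickle
for n in("w7","w6"):
    c,o=pickle.load(open(n+".pkl","rb"));w=Cam(c)
    if n=="w7":
        hsv=cv2.cvtColor(c["frame"],cv2.COLOR_RGB2HSV);m=cv2.inRange(hsv,(0,0,170),(180,60,255));m[:190]=0;m[290:]=0;m[:,:280]=0;m[:,360:]=0
        q=max(cv2.findContours(m,cv2.RETR_EXTERNAL,cv2.CHAIN_APPROX_NONE)[0],key=len);e=cv2.fitEllipse(q);print(e,w.plane(*e[0],.085))
    else:
        f=c["frame"];hsv=cv2.cvtColor(f,cv2.COLOR_RGB2HSV)
        crop(w,263,68,100,100,6,"w6c.png");print(w.plane(313,118,.0855))
    # TCP axis proj
    Rm=rot(o["eef_rot"]);print("tcp->",w.proj(o["eef_pos"]),"z axis",Rm[:,2],"jaw",Rm[:,1])
    print("axis at z=.085",o["eef_pos"]+Rm[:,2]*(o["eef_pos"][2]-.085)/-Rm[2,2])
E
```

```text
((320.3389892578125, 241.29461669921875), (42.49327087402344, 44.2778205871582), 90.2085189819336) [ 0.54351444 -0.15273609  0.085     ]
tcp-> [310.37871389 309.08081651] z axis [-0.01136199  0.01193326 -0.99986424] jaw [ 0.80565896  0.59237597 -0.0020852 ]
axis at z=.085 [ 0.54055399 -0.15690798  0.085     ]
[0.53459442 0.1789285  0.0855    ]
tcp-> [307.54668906 305.49336681] z axis [ 0.00422604  0.00497912 -0.99997867] jaw [0.80788244 0.58930947 0.00634853]
axis at z=.085 [0.57250642 0.123767   0.085     ]
```

View pics/w6c.png

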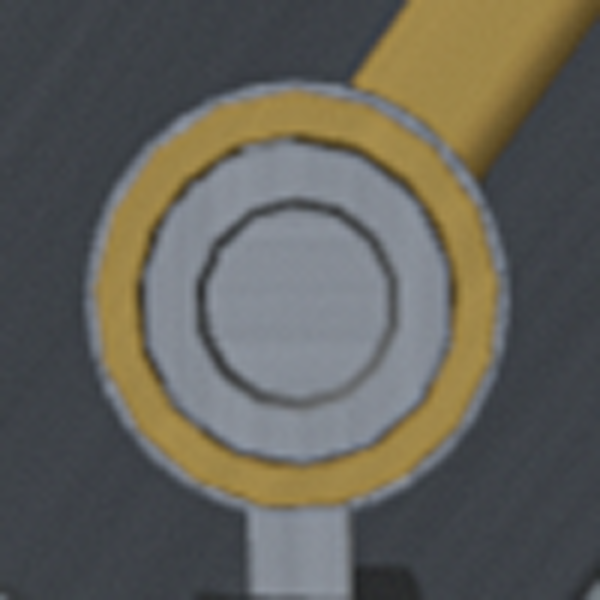

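drive_tool(deltas=[[[0.001, 0.004, -0.02], 0], [[0, 0, -0.02], 0], [[0, 0, -0.02], 0], [[0, 0, -0.015], 0], [[0, 0, -0.01], 0], [[0, 0, 0], 0]])

```text
time_s: 7.95
eef_pos: [0.544, -0.1466, 0.0791]
eef_rot: [-0.008, 0.449, 0.894, 0.004]
wrist_force: [0.1, -0.3, -0.2]
opening: 0.601
```

```bash
python3 w.py w8
```

```text
8.0 [ 0.54448056 -0.14688335  0.07992554] [-0.00704528  0.44854466  0.89372504  0.00368951] [-0.39012155  1.7710574   0.45102303] [ 0.50510473 -0.0911445   0.22388007] [0.12225434 0.94102055 0.31286909 0.04058485]
```

View pics/w8.png

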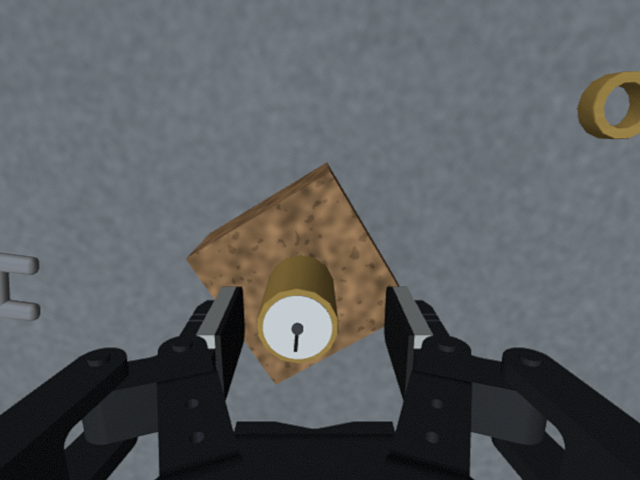

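drive_tool(deltas=[[[-0.002, -0.006, 0], 0], [[0, 0, 0], 0], [[0, -0.001, -0.008], 0], [[0, -0.001, -0.008], 0], [[0, 0, 0], 0]])

```text
time_s: 8.5
eef_pos: [0.5448, -0.1563, 0.0664]
eef_rot: [-0.004, 0.448, 0.894, 0.004]
wrist_force: [-0.4, -0.4, 0.5]
opening: 0.6
```

```bash
python3 w.py w9
```

```text
8.55 [ 0.5449262  -0.15638575  0.06676876] [-0.00367252  0.44825275  0.89389201  0.00361328] [-0.21831685 -0.14048649 -0.80812418] [ 0.50486532 -0.10036237  0.21070857] [0.12494883 0.94057174 0.31279449 0.04326891]
```

View pics/w9.png

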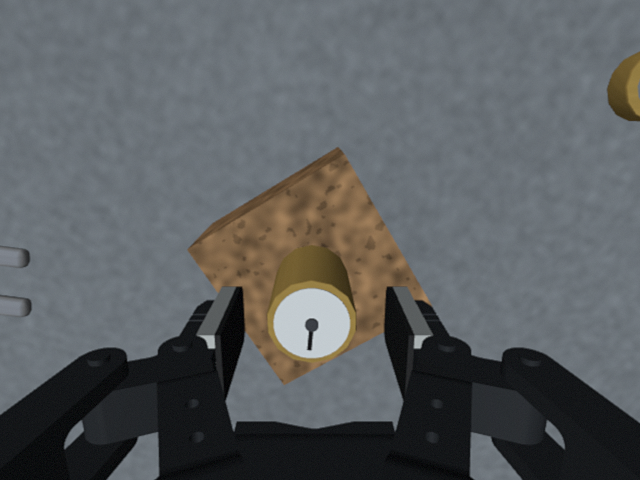

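drive_tool(deltas=[[[-0.003, 0.002, -0.004], 0], [[0, 0, -0.006], 0], [[0, 0, -0.005], 0], [[0, 0, 0], 0]], gripper=0.5)

```text
time_s: 8.95
eef_pos: [0.5415, -0.1541, 0.0503]
eef_rot: [-0.004, 0.448, 0.894, 0.004]
wrist_force: [1.1, 0.0, -0.1]
opening: 0.5
```

```bash
python3 w.py w10
```

```text
9.0 [ 0.5416499  -0.15417691  0.05066333] [-0.00367992  0.44828573  0.89387527  0.00365517] [ 0.17454076 -0.64642136 -0.49277196] [ 0.50161274 -0.09814494  0.19469196] [0.12492935 0.94059336 0.31273412 0.04329157]
```

View pics/w10.png

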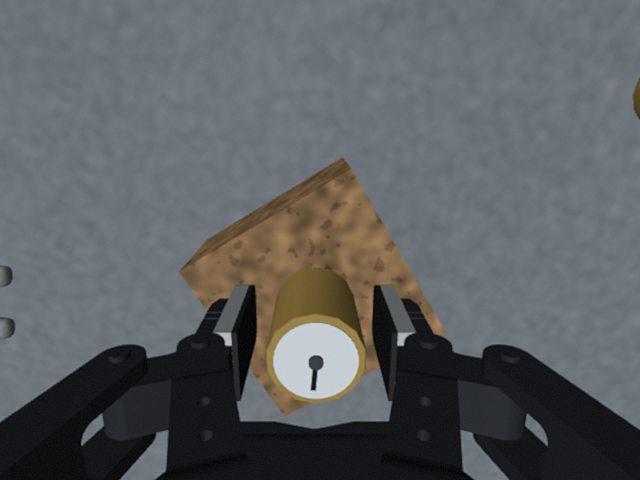

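The gauge is centred between the pads, with the dial at (316,361). Closing now.

drive_tool(deltas=[[[0, 0, 0], 0], [[0, 0, 0], 0], [[0, 0, 0], 0], [[0, 0, 0], 0]], gripper=0.0)

```text
time_s: 9.4
eef_pos: [0.5419, -0.1543, 0.051]
eef_rot: [-0.003, 0.448, 0.894, 0.004]
wrist_force: [-0.1, 0.5, -0.3]
opening: 0.333
```

drive_tool(deltas=[[[0, 0, 0.01], 0], [[0, 0, 0.02], 0], [[0, 0, 0.02], 0], [[0, 0, 0.02], 0], [[0, 0, 0.02], 0], [[0, 0, 0.02], 0], [[0, 0, 0], 0]])

```text
time_s: 10.1
eef_pos: [0.5407, -0.1534, 0.1674]
eef_rot: [-0.004, 0.448, 0.894, 0.004]
wrist_force: [0.8, -0.7, -1.8]
opening: 0.338
```

```bash
python3 w.py w11
```

```text
10.15 [ 0.53983347 -0.15295005  0.16573425] [-0.00522511  0.44823822  0.89389062  0.00384078] [-0.73700483 -0.07614542 -1.92692296] [ 0.50081834 -0.09748515  0.31176791] [0.12463597 0.9406097  0.31280751 0.04325181]
```

View pics/w11.png

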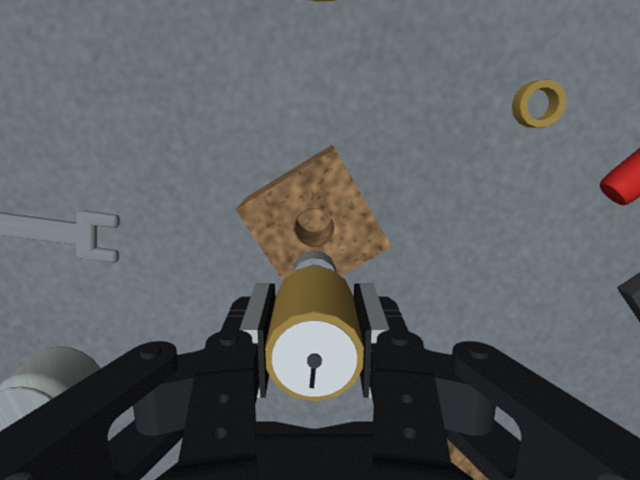

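The gauge is held well, with the plug hanging straight. I'll carry it high over to the coupler.

drive_tool(deltas=[[[-0.002, 0.02, 0.02], 0], [[-0.002, 0.04, 0.01], 0], [[-0.001, 0.04, 0.005], 0], [[0, 0.04, 0], 0], [[0, 0.04, 0], 0], [[0, 0.04, 0], 0], [[0, 0.04, 0], 0], [[0, 0.03, 0], 0], [[0, 0.02, 0], 0], [[0, 0, 0], 0]])

```text
time_s: 11.15
eef_pos: [0.5252, 0.1685, 0.1885]
eef_rot: [-0.014, 0.45, 0.893, 0.001]
wrist_force: [0.3, -0.5, -1.5]
opening: 0.333
```

drive_tool(deltas=[[[0, 0, 0], 0], [[0, 0, 0], 0]])

```text
time_s: 11.35
eef_pos: [0.5239, 0.1679, 0.1863]
eef_rot: [-0.015, 0.45, 0.893, -0.0]
wrist_force: [-0.7, -0.8, -1.5]
opening: 0.333
```

drive_tool(deltas=[[[0, 0, 0.04], 0], [[0, 0, 0.04], 0], [[0, 0, 0], 0]])

```text
time_s: 11.65
eef_pos: [0.5223, 0.1641, 0.2656]
eef_rot: [-0.018, 0.452, 0.892, -0.002]
wrist_force: [0.7, -0.0, -1.7]
opening: 0.337
```

```bash
python3 -c "
from bench import get_obs;o=get_obs();print(o['eef_rot'],o['eef_pos'],o['q'])"
```

```text
[-0.01775786  0.45191812  0.89188002 -0.00216919] [0.52231206 0.16408258 0.26562734] [ 0.07869153  0.11218226  1.61486407  0.01490167  1.44714396 -0.55619287]
```

drive_tool(deltas=[[[0, 0, -0.04], 0], [[0, 0, -0.04], 0], [[0, 0, 0], 0]])

```text
time_s: 11.95
eef_pos: [0.5239, 0.1606, 0.1851]
eef_rot: [-0.015, 0.454, 0.891, -0.001]
wrist_force: [-0.8, -0.5, -2.7]
opening: 0.335
```

```bash
python3 -c "
from bench import get_obs;o=get_obs();print(o['eef_rot'],o['eef_pos'],o['q'])"
```

```text
[-0.0150674   0.4540856   0.89083014 -0.00095422] [0.52391349 0.16056471 0.18513506] [ 0.07239082  0.18320527  1.70190669  0.01455452  1.28328755 -0.55991234]
```

drive_tool(deltas=[[[0, 0, 0.05], 0], [[0, 0, 0.05], 0], [[0, 0, 0.05], 0], [[0, 0, 0], 0]])

```text
time_s: 12.35
eef_pos: [0.5205, 0.1569, 0.3392]
eef_rot: [-0.019, 0.456, 0.89, -0.004]
wrist_force: [0.8, -0.5, -1.3]
opening: 0.337
```

drive_tool(deltas=[[[0, 0, -0.015], 0], [[0, 0, -0.015], 0], [[0, 0, -0.015], 0], [[0, 0, -0.015], 0], [[0, 0, -0.015], 0], [[0, 0, -0.015], 0], [[0, 0, -0.015], 0], [[0, 0, -0.015], 0]])

```text
time_s: 13.15
eef_pos: [0.5121, 0.1538, 0.1992]
eef_rot: [-0.027, 0.458, 0.889, -0.009]
wrist_force: [0.4, 0.5, -2.1]
opening: 0.33
```

```bash
python3 -c "
from bench import get_obs;o=get_obs();print(o['eef_rot'],o['eef_pos'],o['q'],o['q'][[1,2,4]].sum()-3.14159)"
```

```text
[-0.02695459  0.45783387  0.88858693 -0.00865265] [0.51211509 0.15383897 0.19917391] [ 0.0619036   0.15905056  1.70058095  0.01309618  1.33715636 -0.56074915] 0.05519786347771394
```

drive_tool(deltas=[[[0, 0, 0], 0], [[0, 0, 0], 0]])

```text
time_s: 13.35
eef_pos: [0.5071, 0.1532, 0.1918]
eef_rot: [-0.033, 0.458, 0.888, -0.012]
wrist_force: [-0.4, -0.5, -1.6]
opening: 0.336
```

```bash
cat > q.py <<'E'
from bench import get_obs;import numpy as np;np.set_printoptions(precision=4,suppress=True)
o=get_obs();print(o['time_s'],o['eef_rot'],o['eef_pos'],o['q'],"pitch",o['q'][[1,2,4]].sum()-np.pi,o['dq'],o['joint_efforts'])
E
python3 q.py
```

```text
13.35 [-0.0327  0.458   0.8883 -0.0121] [0.5071 0.1532 0.1918] [ 0.0613  0.1654  1.7097  0.013   1.335  -0.5609] pitch 0.06855767270644009 [-0.001   0.0254  0.0418  0.0001 -0.0098 -0.0001] [  0.0314 -41.9344 -33.2388   0.0594   0.3717  -0.0003]
```

drive_tool(deltas=[[[0, 0, 0], 0], [[0, 0, 0], 0], [[0, 0, 0], 0], [[0, 0, 0], 0]])

```text
time_s: 13.75
eef_pos: [0.5072, 0.1531, 0.1922]
eef_rot: [-0.032, 0.458, 0.888, -0.012]
wrist_force: [-0.4, -0.3, -1.3]
opening: 0.335
```

```bash
python3 q.py
```

```text
13.75 [-0.0324  0.458   0.8883 -0.012 ] [0.5072 0.1531 0.1922] [ 0.0611  0.1647  1.7096  0.0129  1.3354 -0.561 ] pitch 0.06802397621331036 [ 0.0005 -0.0056 -0.0052  0.0001 -0.0006  0.0005] [ -0.0138 -42.5841 -34.023    0.0604   0.363    0.0001]
```

drive_tool(deltas=[[[0, 0, 0.05], 0], [[0, 0, 0], 0], [[0, 0, 0], 0], [[0, 0, 0], 0]])

```text
time_s: 14.15
eef_pos: [0.5082, 0.1532, 0.2447]
eef_rot: [-0.031, 0.458, 0.888, -0.011]
wrist_force: [-0.5, 0.2, -1.4]
opening: 0.335
```

```bash
python3 q.py
```

```text
14.15 [-0.0309  0.458   0.8883 -0.0111] [0.5082 0.1532 0.2447] [ 0.0612  0.1139  1.6566  0.0127  1.4355 -0.5596] pitch 0.06443300263586504 [ 0.0004  0.0048  0.0189 -0.0017  0.0015 -0.0012] [  0.0369 -41.7008 -35.676    0.0656   0.4088   0.0005]
```

drive_tool(deltas=[[[0.04, 0.015, 0], 0], [[0, 0, 0], 0], [[0, 0, 0], 0], [[0, 0, 0], 0]])

```text
time_s: 14.55
eef_pos: [0.5456, 0.1682, 0.2386]
eef_rot: [-0.035, 0.458, 0.888, -0.014]
wrist_force: [-0.4, -0.6, -1.8]
opening: 0.335
```

```bash
python3 q.py
```

```text
14.55 [-0.0354  0.458   0.8881 -0.014 ] [0.5456 0.1682 0.2386] [ 0.0833  0.2158  1.5525  0.014   1.4481 -0.5375] pitch 0.07486210100964641 [ 0.0008  0.0056  0.0078 -0.0006  0.0052 -0.0001] [ -0.013  -46.5247 -35.9311   0.0839   0.3358   0.0078]
```

drive_tool(deltas=[[[-0.047, -0.016, 0], 0], [[0, 0, 0], 0], [[0, 0, 0], 0], [[0, 0, 0], 0]])

```text
time_s: 14.95
eef_pos: [0.492, 0.151, 0.2331]
eef_rot: [-0.04, 0.458, 0.888, -0.017]
wrist_force: [-0.4, -0.3, -1.7]
opening: 0.337
```

```bash
python3 q.py
```

```text
14.95 [-0.0403  0.4581  0.8878 -0.017 ] [0.492  0.151  0.2331] [ 0.0593  0.1038  1.6927  0.012   1.432  -0.561 ] pitch 0.08676851248215822 [-0.0052 -0.0158 -0.0117  0.0006 -0.0168  0.0007] [  0.0402 -40.7716 -34.7168   0.0452   0.5321  -0.0076]
```

drive_tool(deltas=[[[0.01, 0.003, 0], 0], [[0.01, 0.003, 0], 0], [[0.01, 0.003, 0], 0], [[0.01, 0.003, 0], 0], [[0, 0, 0], 0], [[0, 0, 0], 0], [[0, 0, 0], 0]])

```text
time_s: 15.65
eef_pos: [0.542, 0.1651, 0.2367]
eef_rot: [-0.036, 0.458, 0.888, -0.014]
wrist_force: [0.2, -1.4, -2.0]
opening: 0.333
```

```bash
python3 q.py
```

```text
15.65 [-0.0361  0.458   0.8881 -0.0143] [0.542  0.1651 0.2367] [ 0.0784  0.2088  1.5649  0.0139  1.4443 -0.5425] pitch 0.0763856706771131 [ 0.0019  0.0079 -0.0095  0.0008  0.0028 -0.0004] [ -0.0333 -46.4675 -35.9205   0.0752   0.3636   0.0027]
```

drive_tool(deltas=[[[-0.01, -0.003, 0], 0], [[-0.01, -0.003, 0], 0], [[-0.01, -0.003, 0], 0], [[-0.01, -0.003, 0], 0], [[0, 0, 0], 0], [[0, 0, 0], 0]])

```text
time_s: 16.25
eef_pos: [0.4965, 0.1517, 0.237]
eef_rot: [-0.036, 0.458, 0.888, -0.014]
wrist_force: [-0.9, 0.5, -1.8]
opening: 0.335
```

```bash
python3 q.py
```

```text
16.25 [-0.0362  0.458   0.8881 -0.0144] [0.4965 0.1517 0.237 ] [ 0.0601  0.1034  1.6845  0.0123  1.4306 -0.5606] pitch 0.07700695509999589 [-0.0032 -0.0239  0.0195 -0.0005  0.0035 -0.0018] [  0.0698 -40.9177 -35.1053   0.0554   0.4588  -0.0056]
```

drive_tool(deltas=[[[0, 0, 0.015], 0], [[0, 0, 0.015], 0], [[0, 0, 0.015], 0], [[0, 0, 0], 0], [[0, 0, 0], 0]])

```text
time_s: 16.75
eef_pos: [0.4979, 0.1519, 0.2874]
eef_rot: [-0.035, 0.458, 0.888, -0.013]
wrist_force: [-0.5, 0.8, -2.1]
opening: 0.338
```

```bash
python3 q.py
```

```text
16.75 [-0.0348  0.4581  0.8881 -0.0135] [0.4979 0.1519 0.2874] [ 0.0601  0.0655  1.6229  0.0123  1.5267 -0.5593] pitch 0.07357196442956226 [ 0.0008 -0.0096 -0.0278  0.0008  0.0067 -0.0005] [  0.0121 -41.2002 -37.7223   0.0655   0.4016   0.0005]
```

drive_tool(deltas=[[[0.02, 0.006, 0], 0], [[0.02, 0.006, 0], 0], [[0, 0, 0], 0], [[0, 0, 0], 0]])

```text
time_s: 17.15
eef_pos: [0.5384, 0.1642, 0.2858]
eef_rot: [-0.036, 0.458, 0.888, -0.014]
wrist_force: [-0.8, -0.1, -1.1]
opening: 0.333
```

```bash
python3 q.py
```

```text
17.15 [-0.0358  0.4581  0.8881 -0.0142] [0.5384 0.1642 0.2858] [ 0.0774  0.1646  1.5171  0.0135  1.5356 -0.542 ] pitch 0.07581965225045106 [-0.0017  0.0193 -0.0117 -0.0008 -0.0085  0.0016] [ -0.0713 -45.3891 -37.402    0.0757   0.3324   0.0093]
```

drive_tool(deltas=[[[-0.02, -0.006, 0], 0], [[-0.02, -0.006, 0], 0], [[0, 0, 0], 0], [[0, 0, 0], 0]])

```text
time_s: 17.55
eef_pos: [0.4948, 0.1515, 0.2836]
eef_rot: [-0.038, 0.458, 0.888, -0.015]
wrist_force: [0.5, -0.2, -0.2]
opening: 0.335
```

```bash
python3 q.py
```

```text
17.55 [-0.0376  0.458   0.888  -0.0154] [0.4948 0.1515 0.2836] [ 0.0598  0.0659  1.6304  0.012   1.5256 -0.5596] pitch 0.0803634057091287 [ 0.0003 -0.0215  0.0259 -0.0012  0.0078 -0.0021] [  0.0747 -40.1818 -36.1851   0.054    0.4859  -0.0089]
```

drive_tool(deltas=[[[0.005, 0.0015, 0], 0], [[0.005, 0.0015, 0], 0], [[0.005, 0.0015, 0], 0], [[0.005, 0.0015, 0], 0], [[0.005, 0.0015, 0], 0], [[0.005, 0.0015, 0], 0], [[0.005, 0.0015, 0], 0], [[0.005, 0.0015, 0], 0], [[0, 0, 0], 0]])

```text
time_s: 18.45
eef_pos: [0.5404, 0.1649, 0.2828]
eef_rot: [-0.038, 0.458, 0.888, -0.015]
wrist_force: [-0.3, -0.8, -0.6]
opening: 0.337
```

```bash
python3 q.py
```

```text
18.45 [-0.0375  0.458   0.888  -0.0152] [0.5404 0.1649 0.2828] [ 0.0783  0.1741  1.5124  0.0137  1.535  -0.5412] pitch 0.07984076758318759 [ 0.0017 -0.0003  0.0035 -0.0022  0.0071  0.0011] [ -0.0049 -45.7346 -36.9494   0.0882   0.3764   0.0183]
```

drive_tool(deltas=[[[-0.01, -0.003, 0], 0], [[-0.01, -0.003, 0], 0], [[-0.01, -0.003, 0], 0], [[-0.01, -0.003, 0], 0], [[0, 0, 0], 0]])

```text
time_s: 18.95
eef_pos: [0.4955, 0.1518, 0.2827]
eef_rot: [-0.038, 0.458, 0.888, -0.016]
wrist_force: [-0.4, 0.1, -1.6]
opening: 0.333
```

```bash
python3 q.py
```

```text
18.95 [-0.038   0.4579  0.888  -0.0157] [0.4955 0.1518 0.2827] [ 0.0604  0.0691  1.6289  0.012   1.525  -0.5592] pitch 0.08144927018521653 [-0.0047 -0.0073 -0.0012  0.0037 -0.0141  0.0004] [  0.0212 -40.3422 -36.3507   0.0263   0.5115  -0.0402]
```

drive_tool(deltas=[[[0, 0, 0.005], 0], [[0, 0, 0.012], 0], [[0, 0, 0.02], 0], [[0, 0, 0.03], 0], [[0, 0, 0.04], 0], [[0, 0, 0], 0], [[0, 0, 0], 0], [[0, 0, 0], 0]])

```text
time_s: 19.75
eef_pos: [0.4962, 0.1518, 0.3994]
eef_rot: [-0.036, 0.458, 0.888, -0.014]
wrist_force: [0.4, -0.1, -0.7]
opening: 0.338
```

```bash
python3 q.py
```

```text
19.75 [-0.0356  0.4581  0.8881 -0.0141] [0.4962 0.1518 0.3994] [ 0.0602  0.0184  1.4533  0.0124  1.7455 -0.5565] pitch 0.07563944484728946 [-0.0006  0.0082  0.0116 -0.0004  0.0005  0.0005] [ -0.0207 -39.4329 -38.5477   0.0602   0.4357   0.0005]
```

drive_tool(deltas=[[[0, 0, -0.04], 0], [[0, 0, -0.03], 0], [[0, 0, -0.02], 0], [[0, 0, -0.012], 0], [[0, 0, -0.008], 0], [[0, 0, -0.004], 0], [[0, 0, -0.002], 0], [[0, 0, 0], 0]])

```text
time_s: 20.55
eef_pos: [0.4947, 0.1518, 0.2764]
eef_rot: [-0.037, 0.458, 0.888, -0.015]
wrist_force: [-0.2, -0.3, -1.6]
opening: 0.338
```

```bash
python3 q.py
```

```text
20.55 [-0.0374  0.4581  0.888  -0.0151] [0.4947 0.1518 0.2764] [ 0.0602  0.0702  1.6402  0.0123  1.5109 -0.5593] pitch 0.07971650198747504 [ 0.     -0.0024 -0.0129  0.0004  0.0033  0.0008] [ -0.013  -39.8723 -36.1925   0.062    0.3673  -0.0005]
```

drive_tool(deltas=[[[0, 0, -0.008], 0], [[0, 0, -0.008], 0], [[0, 0, 0], 0], [[0, 0, 0], 0]])

```text
time_s: 20.95
eef_pos: [0.4959, 0.1518, 0.2611]
eef_rot: [-0.036, 0.458, 0.888, -0.014]
wrist_force: [-0.7, 0.1, -1.2]
opening: 0.332
```

```bash
python3 q.py
```

```text
20.95 [-0.0357  0.4581  0.8881 -0.0141] [0.4959 0.1518 0.2611] [ 0.0602  0.0813  1.659   0.0123  1.477  -0.5597] pitch 0.07573479030241792 [-0.0031  0.0053  0.0091 -0.0043 -0.0062 -0.0009] [ -0.0032 -40.0773 -35.7989   0.061    0.3913  -0.0001]
```

drive_tool(deltas=[[[0.01, 0.003, 0], 0], [[0.01, 0.003, 0], 0], [[0.01, 0.003, 0], 0], [[0.01, 0.003, 0], 0], [[0, 0, 0], 0], [[0, 0, 0], 0], [[0, 0, 0], 0]])

```text
time_s: 21.65
eef_pos: [0.5409, 0.1652, 0.2613]
eef_rot: [-0.035, 0.458, 0.888, -0.014]
wrist_force: [0.2, 0.2, -1.3]
opening: 0.335
```

```bash
python3 q.py
```

```text
21.65 [-0.0352  0.4581  0.8881 -0.0137] [0.5409 0.1652 0.2613] [ 0.0787  0.1859  1.5416  0.0138  1.4885 -0.5414] pitch 0.07433157537581891 [-0.0002  0.0067 -0.     -0.001   0.0025 -0.    ] [ -0.0282 -45.8697 -36.5125   0.0753   0.356    0.0027]
```

drive_tool(deltas=[[[0, 0, 0.03], 0], [[0, 0, 0], 0], [[0, 0, -0.008], 0], [[0, 0, -0.008], 0], [[0, 0, 0], 0], [[0, 0, -0.008], 0], [[0, 0, -0.008], 0], [[0, 0, 0], 0]])

```text
time_s: 22.45
eef_pos: [0.5375, 0.1648, 0.253]
eef_rot: [-0.038, 0.458, 0.888, -0.016]
wrist_force: [-1.0, 0.3, -1.8]
opening: 0.333
```

```bash
python3 q.py
```

```text
22.45 [-0.0382  0.4581  0.888  -0.0157] [0.5375 0.1648 0.253 ] [ 0.0785  0.1898  1.5541  0.0137  1.4792 -0.5416] pitch 0.08158551558050986 [-0.0004 -0.0011 -0.0045  0.0014  0.0043  0.0006] [ -0.011  -46.5011 -36.5319   0.0715   0.2474  -0.0018]
```

drive_tool(deltas=[[[0, 0, -0.008], 0], [[0, 0, 0], 0], [[0, 0, -0.008], 0], [[0, 0, 0], 0], [[0, 0, -0.008], 0], [[0, 0, 0], 0]])

```text
time_s: 23.05
eef_pos: [0.5375, 0.1648, 0.2265]
eef_rot: [-0.038, 0.458, 0.888, -0.016]
wrist_force: [-0.5, -0.1, -2.0]
opening: 0.332
```

```bash
python3 q.py
```

```text
23.05 [-0.0385  0.4581  0.8879 -0.0158] [0.5375 0.1648 0.2265] [ 0.0784  0.2119  1.5825  0.0137  1.4293 -0.5423] pitch 0.08210231626473607 [ 0.0021 -0.0166 -0.0294  0.0024  0.0084 -0.0006] [ -0.0496 -47.4387 -36.4171   0.0712   0.2107  -0.0018]
```

drive_tool(deltas=[[[0, 0, 0], 0], [[0, 0, -0.03], 0], [[0, 0, 0], 0], [[0, 0, 0.008], 0], [[0, 0, 0.008], 0], [[0, 0, 0], 0], [[0, 0, 0.008], 0], [[0, 0, 0.008], 0], [[0, 0, 0], 0]])

```text
time_s: 23.95
eef_pos: [0.5409, 0.1652, 0.2382]
eef_rot: [-0.034, 0.458, 0.888, -0.013]
wrist_force: [1.1, 0.1, -1.5]
opening: 0.332
```

```bash
python3 q.py
```

```text
23.95 [-0.034   0.458   0.8882 -0.0131] [0.5409 0.1652 0.2382] [ 0.0787  0.2022  1.5695  0.0137  1.4415 -0.5422] pitch 0.07168525530519787 [-0.0004 -0.0022  0.0042 -0.0009 -0.0009 -0.0012] [  0.0265 -45.8668 -35.3352   0.0664   0.5654   0.002 ]
```

Down-then-up cycles do reduce the hand's tilt, so I'll repeat them harder.

drive_tool(deltas=[[[0, 0, -0.04], 0], [[0, 0, 0], 0], [[0, 0, 0.015], 0], [[0, 0, 0.02], 0], [[0, 0, 0], 0], [[0, 0, -0.04], 0], [[0, 0, 0], 0], [[0, 0, 0.015], 0], [[0, 0, 0.02], 0], [[0, 0, 0], 0]])

```text
time_s: 24.95
eef_pos: [0.5463, 0.1658, 0.2469]
eef_rot: [-0.027, 0.458, 0.889, -0.009]
wrist_force: [0.0, 0.3, -1.2]
opening: 0.337
```

```bash
python3 q.py
```

```text
24.95 [-0.0272  0.4579  0.8885 -0.0088] [0.5463 0.1658 0.2469] [ 0.079   0.1954  1.559   0.0139  1.4427 -0.5422] pitch 0.05550724613867253 [ 0.0004  0.0071  0.0226 -0.0007 -0.0005  0.0013] [  0.0449 -44.0842 -34.0055   0.0598   0.7755   0.0046]
```

drive_tool(deltas=[[[0, 0, -0.045], 0], [[0, 0, 0], 0], [[0, 0, 0.035], 0], [[0, 0, -0.045], 0], [[0, 0, 0], 0], [[0, 0, 0.035], 0], [[0, 0, -0.045], 0], [[0, 0, 0], 0], [[0, 0, 0.035], 0], [[0, 0, 0], 0]])

```text
time_s: 25.95
eef_pos: [0.5569, 0.1672, 0.2468]
eef_rot: [-0.016, 0.458, 0.889, -0.002]
wrist_force: [1.1, 0.8, -0.7]
opening: 0.334
```

```bash
python3 q.py
```

```text
25.95 [-0.0161  0.4577  0.889  -0.0017] [0.5569 0.1672 0.2468] [ 0.0797  0.2004  1.5526  0.0142  1.4178 -0.5425] pitch 0.029213356339389485 [-0.0007  0.0301  0.0391 -0.0011 -0.0126 -0.0002] [  0.0586 -42.6911 -32.4124   0.0511   0.8404   0.0058]
```

drive_tool(deltas=[[[-0.005, 0, -0.045], 0], [[0, 0, 0], 0], [[0, 0, 0.035], 0], [[-0.005, 0, -0.045], 0], [[0, 0, 0], 0], [[0, 0, 0.035], 0], [[-0.005, 0, -0.04], 0], [[0, 0, 0], 0], [[0, 0, 0.03], 0], [[0, 0, 0], 0]])

```text
time_s: 26.95
eef_pos: [0.5576, 0.1689, 0.2572]
eef_rot: [0.0, 0.457, 0.889, 0.009]
wrist_force: [0.7, -0.8, -0.1]
opening: 0.335
```

drive_tool(deltas=[[[0, 0, 0], 0]])

```text
time_s: 27.05
eef_pos: [0.5588, 0.169, 0.2601]
eef_rot: [0.002, 0.457, 0.889, 0.01]
wrist_force: [0.1, 0.2, -1.2]
opening: 0.337
```

```bash
python3 q.py; python3 w.py s2 side; python3 w.py sc2 scene;python3 w.py w12
```

```text
27.05 [0.0017 0.4573 0.8892 0.0096] [0.5588 0.169  0.2601] [ 0.0824  0.166   1.5652  0.0147  1.3974 -0.5408] pitch -0.012998282299186315 [ 0.0023 -0.0395 -0.0741 -0.0009  0.0349  0.0015] [  0.0139 -46.7845 -38.007    0.0785  -0.1143   0.0005]
27.1 [0.55946106 0.16905803 0.26093521] [0.00258659 0.45731648 0.88924235 0.01014886] [0.69788861 0.80542695 0.05412386] [-0.03416855 -0.61930846  0.72839609] [-0.42183281  0.81919934 -0.34748144  0.17385673]
27.15 [0.55896383 0.16899619 0.25971958] [0.00195431 0.45734664 0.88923285 0.00975557] [-0.62109426  0.20787523 -2.02949962] [ 1.45661799 -0.38365553  0.80334848] [-0.37533648  0.74430852  0.49579645 -0.24354307]
27.2 [0.55819894 0.1689541  0.25838059] [0.00099125 0.45734216 0.88924326 0.00914283] [-0.62960196 -0.15038321 -2.20718653] [0.51792841 0.22498152 0.4036949 ] [0.12513406 0.94371834 0.30200864 0.05027871]
```

View pics/w12.png

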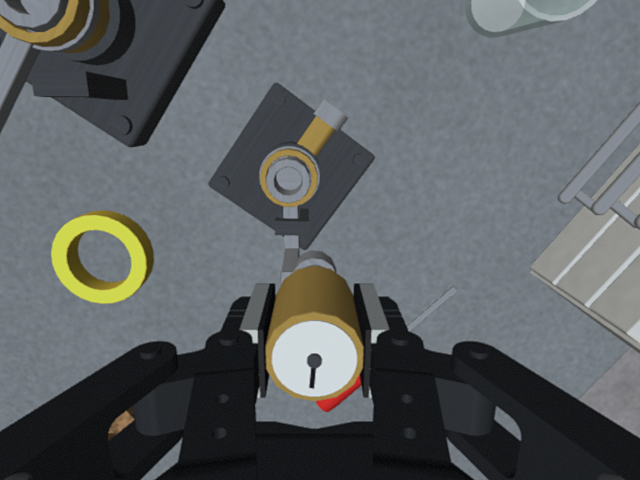

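View pics/s2.png

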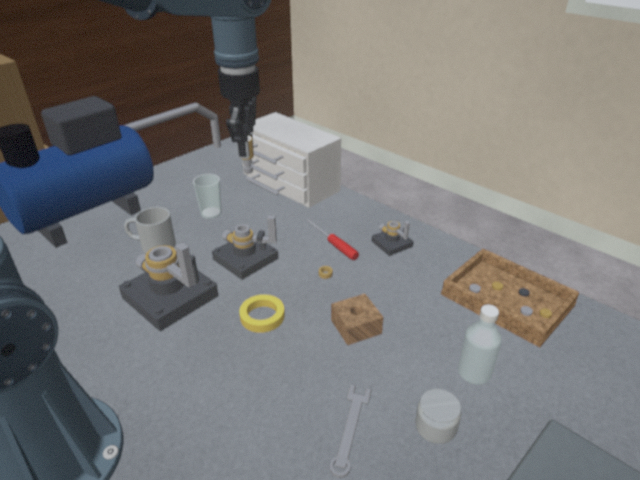

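View pics/sc2.png

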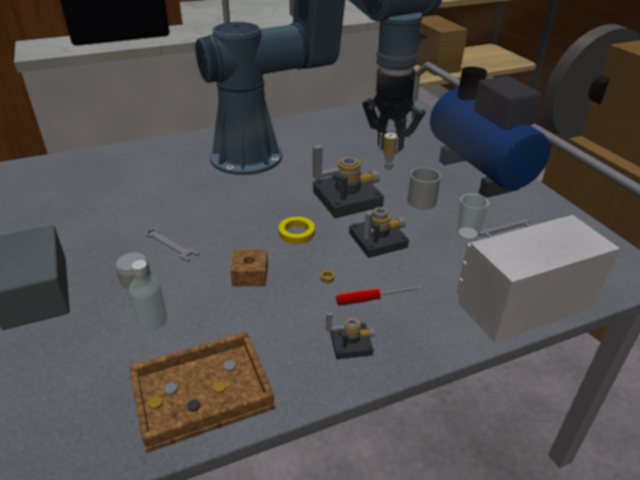

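```bash
python3 - <<'E'
from h import *
import pickle
def fit(n,box,lo,hi,big=False):
    c,o=pickle.load(open(n+".pkl","rb"));w=Cam(c);u0,v0,u1,v1=box
    hsv=cv2.cvtColor(c["frame"],cv2.COLOR_RGB2HSV);m=np.zeros(hsv.shape[:2],np.uint8);m[v0:v1,u0:u1]=cv2.inRange(hsv,lo,hi)[v0:v1,u0:u1]
    q=max(cv2.findContours(m,cv2.RETR_EXTERNAL,cv2.CHAIN_APPROX_NONE)[0],key=cv2.contourArea);q=cv2.convexHull(q);e=cv2.fitEllipse(q);return w,o,e
W=((0,0,165),(180,60,255))
for n,b in(("w7",(280,190,360,290)),("w8",(255,290,340,364)),("w9",(265,278,358,364)),("w10",(262,300,370,410)),("w11",(262,300,370,410)),("w12",(262,300,370,410))):
    w,o,e=fit(n,b,*W);z=.085 if n<"w11" and n!="w11" and n!="w12" else o["eef_pos"][2]+.034
    if n=="w10": z=.085
    p=w.plane(*e[0],z);R_=rot(o["eef_rot"]);print(n,np.round(e[0],1),np.round(e[1],1),p,"rel TCP in tool",R_.T@(p-o["eef_pos"]))
E
python3 - <<'E'
from h import *
import pickle
c,o=pickle.load(open("w12.pkl","rb"));w=Cam(c);crop(w,250,130,80,100,6,"w12c.png")
c,o=pickle.load(open("w6.pkl","rb"));w6=Cam(c);print(w6.plane(312.4,118.7,.0855))
c,o=pickle.load(open("w1.pkl","rb"));print(Cam(c).plane(314.3,122.6,.0855))
E
```

```text
w7 [320.4 241.3] [43.4 45.4] [ 0.52265603 -0.12696386  0.19997251] rel TCP in tool [ 0.03660181  0.00307879 -0.03341271]
w8 [297.  327.1] [62.9 69.7] [ 0.53560509 -0.14017288  0.11392554] rel TCP in tool [ 0.01122372 -0.00309695 -0.03382664]
w9 [311.3 323. ] [69.4 76.9] [ 0.53878563 -0.14639718  0.10076876] rel TCP in tool [ 0.01201048  0.0011609  -0.03388036]
w10 [315.5 360.5] [75.9 85.9] [ 0.54374315 -0.15309794  0.085     ] rel TCP in tool [-4.87699937e-05  2.43399956e-03 -3.43311237e-02]
w11 [314.  358.4] [75.6 85.6] [ 0.54301223 -0.15325187  0.19973425] rel TCP in tool [-0.00170843  0.0024411  -0.03401938]
w12 [313.9 358.4] [76.1 85.8] [0.56060302 0.16908334 0.29238059] rel TCP in tool [-0.00106888  0.00261422 -0.03396792]
[0.53453862 0.17834315 0.0855    ]
[0.5346157 0.1784931 0.0855   ]
```

View pics/w12c.png

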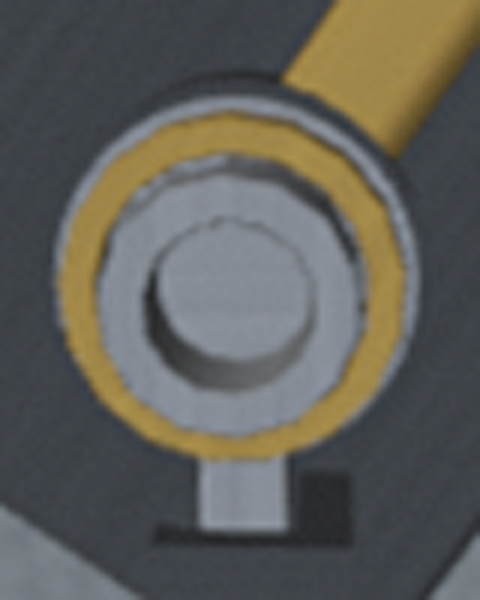

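```bash
python3 - <<'E'
from h import *
import pickle
for n,(u,v) in (("w1",(314.3,122.6)),("w2",(320.5,123.5)),("w4",(310.5,122)),("w5",(313.8,122)),("w6",(312.4,118.7)),("w12",(288.4,180.6))):
    c,o=pickle.load(open(n+".pkl","rb"));w=Cam(c);p=w.plane(u,v,.0855);R_=rot(o["eef_rot"]);print(n,p,p-.0023*R_[:,1])
E
```

```text
w1 [0.5346157 0.1784931 0.0855   ] [0.53231571 0.17849935 0.0854982 ]
w2 [0.53466517 0.17839602 0.0855    ] [0.53236517 0.17839622 0.08549634]
w4 [0.53441508 0.1787217  0.0855    ] [0.53211523 0.17871869 0.08547373]
w5 [0.53438131 0.17866825 0.0855    ] [0.53208146 0.17866474 0.08547359]
w6 [0.53453862 0.17834315 0.0855    ] [0.53268049 0.17698774 0.0854854 ]
w12 [0.5347603 0.1785862 0.0855   ] [0.53288957 0.17724873 0.08546052]
```

drive_tool(deltas=[[[-0.008, 0.002, -0.008], 0], [[-0.008, 0.002, -0.008], 0], [[-0.006, 0.002, -0.008], 0], [[0, 0, 0], 0], [[0, 0, 0], 0]])

```text
time_s: 27.7
eef_pos: [0.5313, 0.1754, 0.2287]
eef_rot: [-0.002, 0.457, 0.889, 0.007]
wrist_force: [-0.8, -0.5, -0.4]
opening: 0.337
```

```bash
python3 q.py
```

```text
27.7 [-0.0022  0.4572  0.8893  0.0071] [0.5313 0.1754 0.2287] [ 0.0984  0.1438  1.6548  0.0148  1.339  -0.526 ] pitch -0.003913452437108056 [ 0.0045  0.0028  0.027   0.0022 -0.0043  0.0029] [  0.1229 -42.8537 -35.0579   0.0822   0.0224   0.0058]
```

drive_tool(deltas=[[[0, 0, -0.01], 0], [[0, 0, -0.01], 0], [[0, 0, -0.01], 0], [[0, 0, -0.01], 0], [[0, 0, -0.01], 0], [[0, 0, -0.01], 0], [[0, 0, -0.008], 0], [[0, 0, -0.004], 0], [[0, 0, 0], 0]])

```text
time_s: 28.6
eef_pos: [0.531, 0.175, 0.149]
eef_rot: [-0.003, 0.457, 0.889, 0.007]
wrist_force: [-0.5, 0.3, -1.2]
opening: 0.335
```

```bash
python3 q.py
```

```text
28.6 [-0.003   0.4575  0.8892  0.0066] [0.531 0.175 0.149] [ 0.0977  0.2303  1.7249  0.0154  1.1844 -0.5285] pitch -0.002073529721204448 [-0.0011  0.0017 -0.0055 -0.0004  0.0003  0.002 ] [ -0.0504 -44.8479 -32.9757   0.0667  -0.1232  -0.0014]
```

drive_tool(deltas=[[[0.0016, 0.0017, -0.006], 0], [[0, 0, -0.006], 0], [[0, 0, 0], 0]])

```text
time_s: 28.9
eef_pos: [0.5335, 0.177, 0.1369]
eef_rot: [-0.002, 0.457, 0.889, 0.007]
wrist_force: [-0.3, -0.5, -1.7]
opening: 0.331
```

```bash
python3 q.py; python3 w.py s3 side; python3 w.py sc3 scene;python3 w.py w13; python3 - <<'E'
from h import *
import pickle
c,o=pickle.load(open("s3.pkl","rb"));a=Cam(c);crop(a,205,185,80,70,10,"s3c.png")
print(a.proj((.5328,.1769,.0855)))
c,o=pickle.load(open("sc3.pkl","rb"));a=Cam(c);crop(a,345,170,70,60,10,"sc3c.png");print(a.proj((.5328,.1769,.0855)))
E
```

```text
28.9 [-0.0022  0.4575  0.8892  0.0071] [0.5335 0.177  0.1369] [ 0.1009  0.2507  1.727   0.0156  1.1599 -0.5258] pitch -0.004034432363305029 [ 0.0014 -0.0059 -0.0131  0.0021  0.0048  0.0014] [ -0.0695 -45.8449 -32.9876   0.0691  -0.1904   0.0001]
28.95 [0.53380161 0.17699929 0.13735924] [-0.00194853  0.45748122  0.88918738  0.00727596] [ 1.14467814  0.60013222 -1.07693157] [-0.03416855 -0.61930846  0.72839609] [-0.42183281  0.81919934 -0.34748144  0.17385673]
29.0 [0.53402035 0.17701523 0.13773528] [-0.00170801  0.45749273  0.88918065  0.00743325] [ 0.19242713  0.3180407  -1.26542379] [ 1.45661799 -0.38365553  0.80334848] [-0.37533648  0.74430852  0.49579645 -0.24354307]
29.05 [0.53412269 0.1770221  0.13791093] [-0.00157542  0.45747894  0.88918734  0.00751016] [-0.65565928 -0.08459061 -0.83704006] [0.49423292 0.23312307 0.28201181] [0.12421217 0.94390592 0.30247258 0.04607911]
[241.73909348 228.05613704]
[380.63834713 211.09441862]
```

View pics/s3c.png

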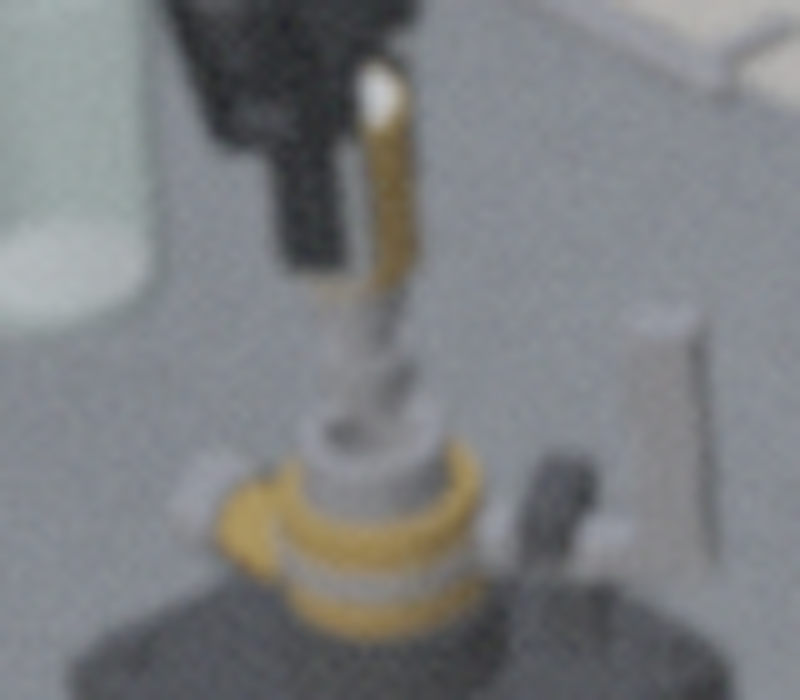

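View pics/sc3c.png

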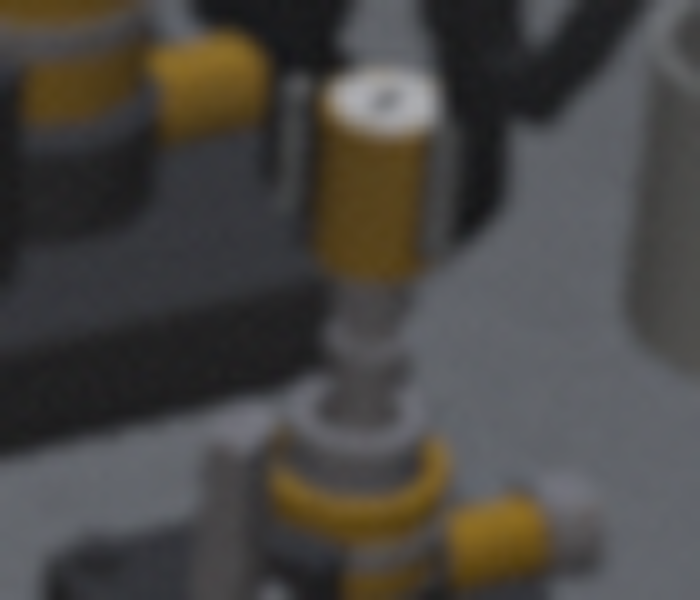

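View pics/w13.png

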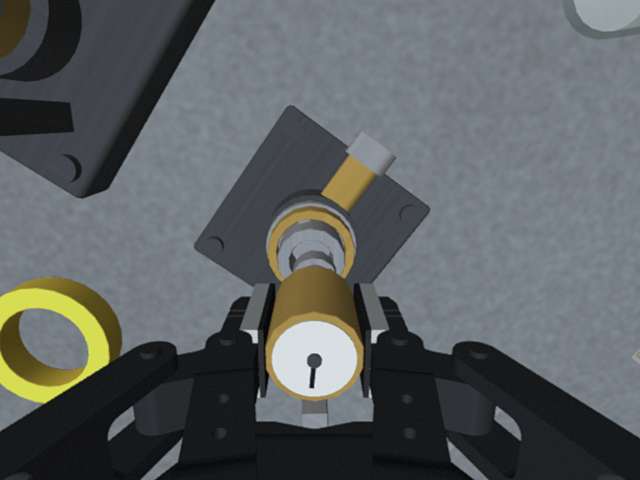

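```bash
python3 - <<'E'
from h import *
import pickle
T=np.array([.5340,.1770,.1377])
for n,u0,v0 in(("s3",205,185),("sc3",345,170)):
    c,o=pickle.load(open(n+".pkl","rb"));a=Cam(c)
    for nm,p in(("dial",T+[0,0,.034]),("shoulder",T+[0,0,-.006]),("foot",T+[0,0,-.041]),("mouth",(.5328,.1769,.0855)),("mouth z83",(.5328,.1769,.083))):
        q=a.proj(p);print(n,nm,(q-[u0,v0]+.5)*10-.5)
    for d in((.001,0,0),(0,.001,0),(0,0,.001)): print(d,(a.proj(T+d)-a.proj(T))*10)
E
```

```text
s3 dial [338.21398542  96.89318976]
s3 shoulder [356.07862023 256.44483761]
s3 foot [371.11580337 390.74410395]
s3 mouth [371.89093476 435.06137038]
s3 mouth z83 [372.93838545 444.36920491]
(0.001, 0, 0) [ 3.60927486 -1.75302343]
(0, 0.001, 0) [-2.90155693 -1.66353096]
(0, 0, 0.001) [-0.44034488 -3.93278408]
sc3 dial [393.70147992 103.98208879]
sc3 shoulder [379.45185987 252.8921958 ]
sc3 foot [367.42169511 378.60874928]
sc3 mouth [360.88347134 415.44418618]
sc3 mouth z83 [360.05182135 424.1716556 ]
(0.001, 0, 0) [2.06259687 2.12756052]
(0, 0.001, 0) [ 3.80854571 -0.86127063]
(0, 0, 0.001) [ 0.35162565 -3.67452694]
```

```bash
python3 - <<'E'
from h import *
import pickle
c,o=pickle.load(open("sc3.pkl","rb"));a=Cam(c);crop(a,362,192,36,32,22,"z1.png")
c,o=pickle.load(open("s3.pkl","rb"));a=Cam(c);crop(a,225,205,36,32,22,"z2.png")
E
```

```text
(no output)
```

View pics/z1.png

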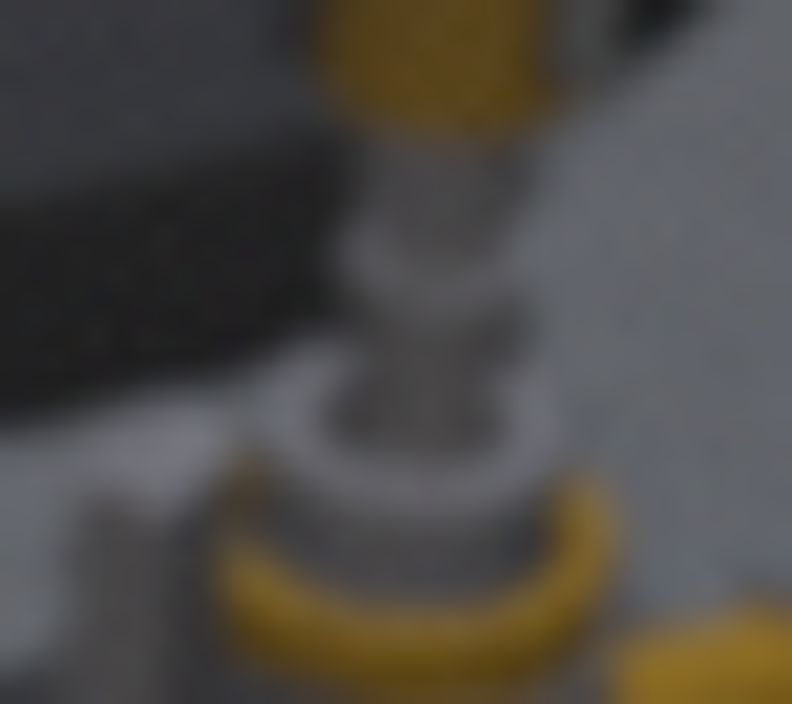

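View pics/z2.png

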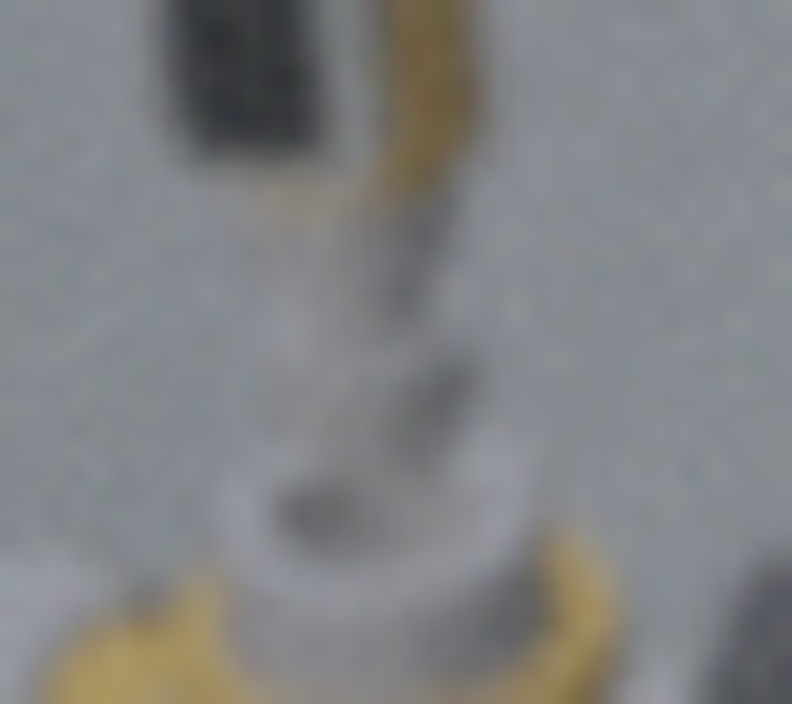

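Both fixed views show the plug over the bore but slightly to the +x/+y side, about (1.5, 0.5) mm. I'll correct that and feel downward.

drive_tool(deltas=[[[-0.0014, -0.0004, 0], 0], [[0, 0, -0.003], 0], [[0, 0, -0.003], 0], [[0, 0, 0], 0]])

```text
time_s: 29.45
eef_pos: [0.5331, 0.1766, 0.1324]
eef_rot: [-0.001, 0.457, 0.889, 0.008]
wrist_force: [0.1, 0.4, -1.3]
opening: 0.34
```

```bash
python3 q.py
```

```text
29.45 [-0.0008  0.4575  0.8892  0.008 ] [0.5331 0.1766 0.1324] [ 0.1003  0.2534  1.7339  0.0157  1.147  -0.5266] pitch -0.007233575270387593 [ 0.0012 -0.0043 -0.0029 -0.0002  0.0005 -0.0005] [ -0.0263 -45.7458 -32.6273   0.0678  -0.1204  -0.0011]
```

drive_tool(deltas=[[[-0.0006, 0, -0.003], 0], [[0, 0, -0.003], 0], [[0, 0, -0.002], 0], [[0, 0, 0], 0]])

```text
time_s: 29.85
eef_pos: [0.5323, 0.1766, 0.1235]
eef_rot: [-0.001, 0.457, 0.889, 0.008]
wrist_force: [-0.2, 0.2, -1.6]
opening: 0.334
```

drive_tool(deltas=[[[0, 0, -0.003], 0], [[0, 0, -0.003], 0], [[0, 0, 0], 0]])

```text
time_s: 30.15
eef_pos: [0.5324, 0.1766, 0.1169]
eef_rot: [-0.001, 0.457, 0.889, 0.008]
wrist_force: [0.3, 0.0, -2.2]
opening: 0.34
```

drive_tool(deltas=[[[0, 0, -0.003], 0], [[0, 0, -0.003], 0], [[0, 0, 0], 0]])

```text
time_s: 30.45
eef_pos: [0.5324, 0.1766, 0.1104]
eef_rot: [-0.001, 0.457, 0.889, 0.008]
wrist_force: [-0.2, 0.1, -1.6]
opening: 0.332
```

The plug is about 15 mm into the bore with no side force, and the jaws are clear. On to the valve.

drive_tool(deltas=[[[0, 0, -0.003], 0], [[0, 0, -0.003], 0], [[0, 0, 0], 0]])

```text
time_s: 30.75
eef_pos: [0.5324, 0.1766, 0.1038]
eef_rot: [-0.001, 0.457, 0.889, 0.008]
wrist_force: [-0.5, 0.7, -0.7]
opening: 0.334
```

drive_tool(deltas=[[[0, 0, -0.003], 0], [[0, 0, -0.003], 0]])

```text
time_s: 30.95
eef_pos: [0.533, 0.1766, 0.0988]
eef_rot: [-0.0, 0.457, 0.889, 0.008]
wrist_force: [-2.7, -0.7, 3.7]
opening: 0.333
```

drive_tool(deltas=[[[-0.0005, 0, -0.003], 0], [[-0.0003, 0, -0.003], 0]])

```text
time_s: 31.15
eef_pos: [0.5328, 0.1767, 0.0934]
eef_rot: [0.0, 0.457, 0.889, 0.008]
wrist_force: [-1.2, -1.2, 4.2]
opening: 0.335
```

drive_tool(deltas=[[[-0.0003, 0, -0.002], 0], [[-0.0003, 0, -0.002], 0]])

```text
time_s: 31.35
eef_pos: [0.5329, 0.1766, 0.0929]
eef_rot: [0.001, 0.457, 0.889, 0.008]
wrist_force: [-10.0, -1.8, 24.1]
opening: 0.335
```

The force stepped up at z=0.0929, 10 mm after meeting the valve, so it should be seated. I'll relax and look.

drive_tool(deltas=[[[-0.0005, 0, 0.001], 0]])

```text
time_s: 31.45
eef_pos: [0.5326, 0.1767, 0.0942]
eef_rot: [0.001, 0.457, 0.889, 0.009]
wrist_force: [-1.0, -0.5, -1.4]
opening: 0.335
```

```bash
python3 q.py; python3 w.py s4 side; python3 w.py sc4 scene; python3 - <<'E'
from h import *
import pickle
c,o=pickle.load(open("s4.pkl","rb"));a=Cam(c);crop(a,215,195,60,55,12,"s4c.png")
c,o=pickle.load(open("sc4.pkl","rb"));a=Cam(c);crop(a,350,180,60,50,12,"sc4c.png")
E
```

```text
31.45 [0.001  0.4571 0.8894 0.0086] [0.5326 0.1767 0.0942] [ 0.1011  0.3038  1.759   0.0153  1.0677 -0.5276] pitch -0.011017803310194196 [ 0.0019 -0.0362  0.0039 -0.0032  0.0339  0.0021] [  0.0093 -46.9584 -31.2014   0.0375   0.0971   0.0003]
31.5 [0.53267656 0.17676437 0.09428079] [0.00110236 0.45707369 0.88938508 0.00875292] [ 0.57345942  0.83284817 -1.51707005] [-0.03416855 -0.61930846  0.72839609] [-0.42183281  0.81919934 -0.34748144  0.17385673]
31.55 [0.5325302  0.17671169 0.09383137] [0.000927   0.45714537 0.88934926 0.00866845] [ 0.4646466   0.45902498 -2.18887705] [ 1.45661799 -0.38365553  0.80334848] [-0.37533648  0.74430852  0.49579645 -0.24354307]
```

View pics/s4c.png

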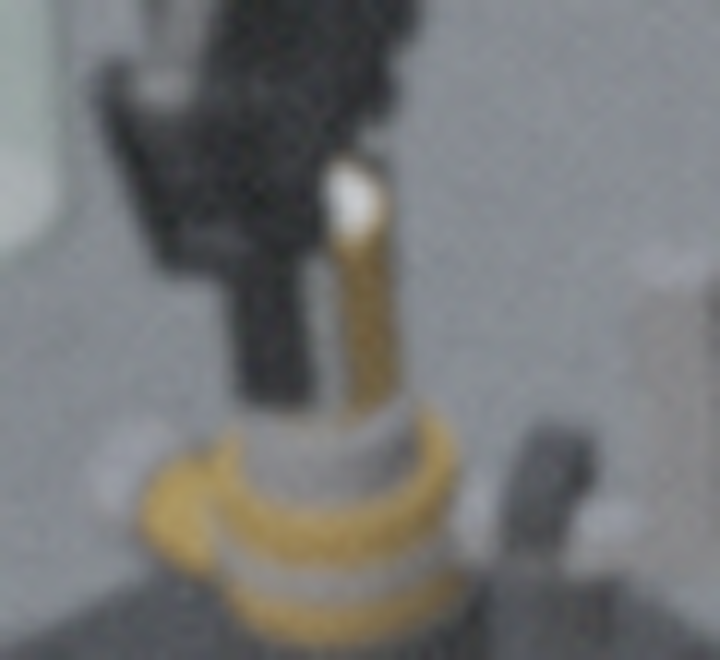

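View pics/sc4c.png

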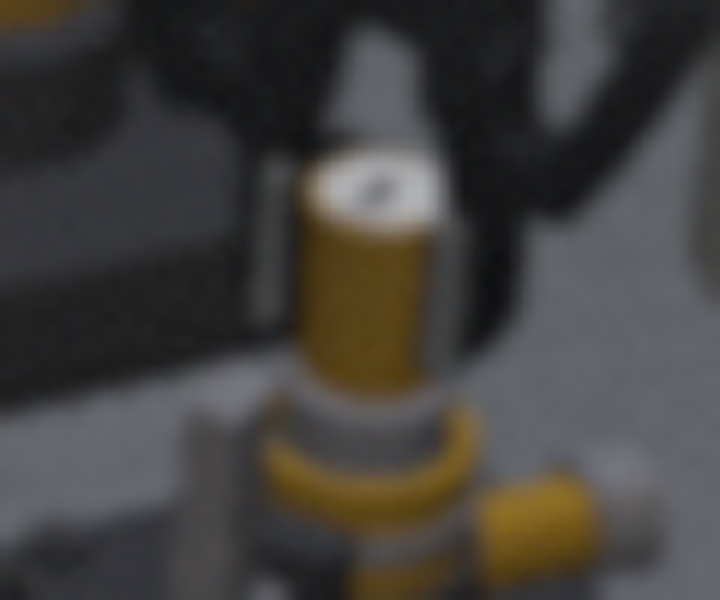

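drive_tool(deltas=[[[0, 0, -0.0015], 0], [[0, 0, -0.0005], 0]])

```text
time_s: 31.75
eef_pos: [0.5326, 0.1767, 0.0931]
eef_rot: [0.001, 0.457, 0.889, 0.008]
wrist_force: [-4.1, -0.8, 8.9]
opening: 0.332
```

drive_tool(deltas=[[[0, 0, 0], 0], [[0, 0, 0], 0], [[0, 0, 0], 0]], gripper=0.55)

```text
time_s: 32.05
eef_pos: [0.5326, 0.1767, 0.092]
eef_rot: [0.001, 0.457, 0.889, 0.008]
wrist_force: [-0.1, -0.1, -0.0]
opening: 0.553
```

drive_tool(deltas=[[[0, 0, 0.01], 0], [[0, 0, 0.02], 0], [[0, 0, 0.03], 0], [[0, 0, 0.03], 0], [[0, 0, 0.03], 0], [[0, 0, 0], 0], [[0, 0, 0], 0]])

```text
time_s: 32.75
eef_pos: [0.5308, 0.1765, 0.2177]
eef_rot: [-0.0, 0.457, 0.889, 0.008]
wrist_force: [-1.3, -0.9, 0.0]
opening: 0.547
```

```bash
python3 q.py; python3 w.py s5 side; python3 w.py sc5 scene;python3 w.py w14; python3 - <<'E'
from h import *
import pickle
c,o=pickle.load(open("s5.pkl","rb"));a=Cam(c);crop(a,215,195,60,55,12,"s5c.png")
c,o=pickle.load(open("sc5.pkl","rb"));a=Cam(c);crop(a,350,180,60,50,12,"sc5c.png")
E
```

```text
32.75 [-0.0002  0.4572  0.8893  0.008 ] [0.5308 0.1765 0.2177] [ 0.1009  0.1509  1.6698  0.0141  1.3126 -0.5237] pitch -0.008283133269119336 [ 0.0022 -0.0313 -0.0334  0.002   0.0113  0.0008] [ -0.0026 -44.1054 -36.2883   0.0657  -0.0641   0.0007]
32.8 [0.53120321 0.1765513  0.21794354] [1.19177819e-04 4.57186960e-01 8.89333020e-01 8.17612318e-03] [ 0.69130488 -1.34158913  0.14054241] [-0.03416855 -0.61930846  0.72839609] [-0.42183281  0.81919934 -0.34748144  0.17385673]
32.85 [0.53080136 0.17651114 0.21707734] [-4.86456885e-04  4.57225803e-01  8.89316167e-01  7.81556549e-03] [-0.42354183  0.07913031 -0.43892554] [ 1.45661799 -0.38365553  0.80334848] [-0.37533648  0.74430852  0.49579645 -0.24354307]
32.9 [0.53035875 0.17643144 0.21632861] [-0.00110855  0.45726328  0.88929995  0.00739298] [ 0.29215609 -0.24043762 -0.40163907] [0.49063909 0.23263376 0.36124772] [0.12479812 0.94374143 0.30256643 0.04723439]
```

View pics/s5c.png

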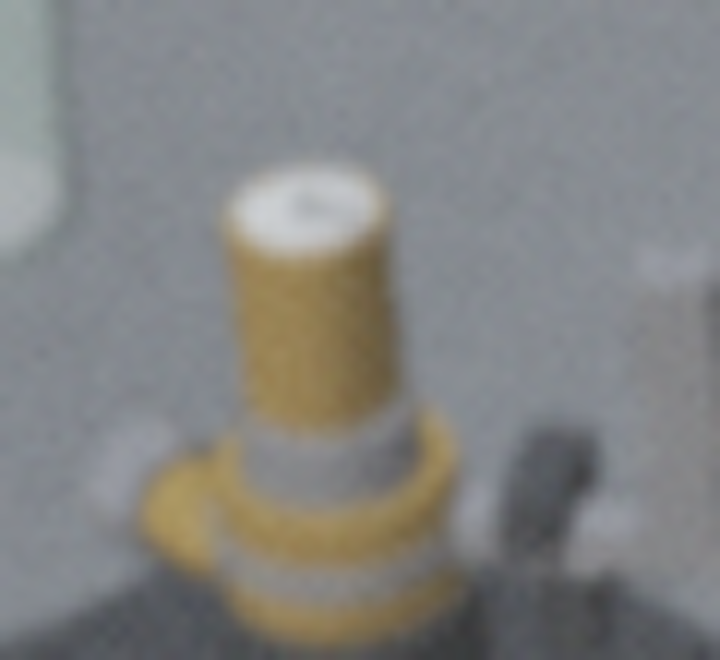

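View pics/sc5c.png

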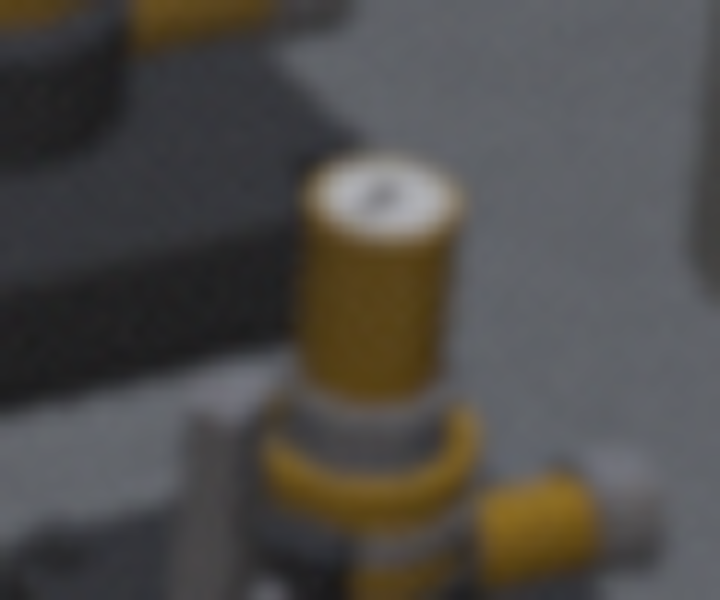

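View pics/w14.png

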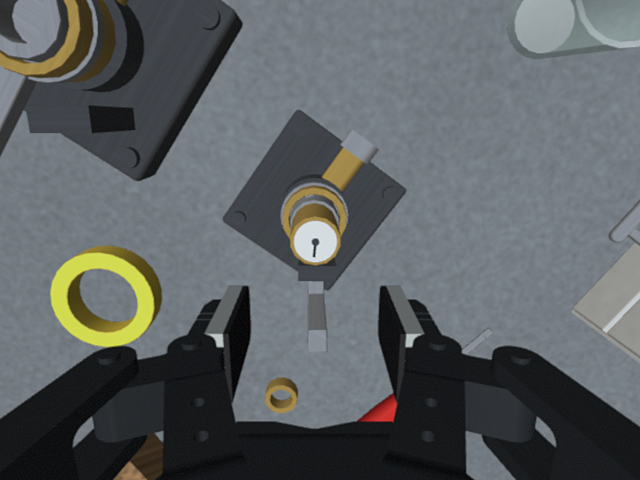

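The body sits flat on the mouth in both views. Back to the parked lever.

drive_tool(deltas=[[[0.014, -0.018, 0], 0], [[0.014, -0.018, 0], 0], [[0.013, -0.015, 0], 0], [[0, 0, 0], 0], [[0, 0, -0.015], 0], [[0, 0, -0.02], 0], [[0, 0, -0.02], 0], [[0, 0, 0], 0], [[0, 0, 0], 0]], gripper=0.4)

```text
time_s: 33.8
eef_pos: [0.5661, 0.1257, 0.1488]
eef_rot: [-0.009, 0.457, 0.89, 0.004]
wrist_force: [-0.1, 0.3, -0.2]
opening: 0.403
```

```bash
python3 q.py; python3 w.py w15
```

```text
33.8 [-0.0085  0.4566  0.8896  0.0042] [0.5661 0.1257 0.1488] [ 0.0052  0.2823  1.6603  0.0165  1.2103 -0.6232] pitch 0.011304210809190529 [ 0.0068  0.0192  0.0323  0.0013 -0.007   0.0017] [ -0.0786 -45.6852 -31.3775   0.0602   0.0698  -0.0015]
33.85 [0.56582206 0.12568865 0.14873528] [-0.00878167  0.45651447  0.88966312  0.00411843] [-1.18903692 -0.07708968 -0.31058165] [0.52838405 0.181611   0.29379469] [0.12162765 0.94393416 0.30439558 0.03922186]
```

View pics/w15.png

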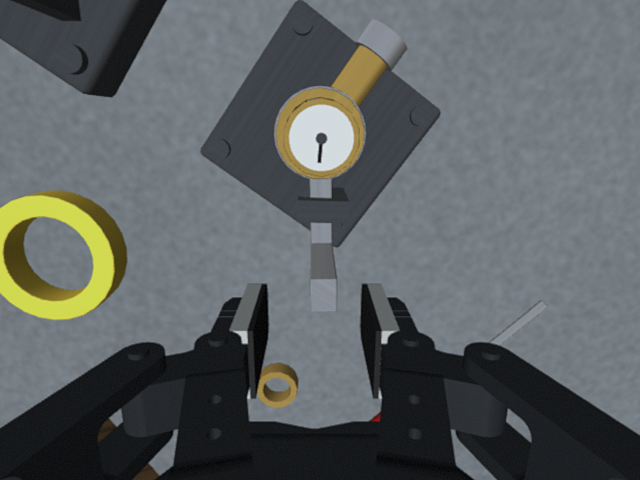

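drive_tool(deltas=[[[0.005, -0.002, -0.008], 0], [[0.002, -0.001, -0.01], 0], [[0, 0, -0.01], 0], [[0, 0, -0.01], 0], [[0, 0, -0.006], 0], [[0, 0, 0], 0]], gripper=0.4)

```text
time_s: 34.45
eef_pos: [0.5745, 0.1228, 0.1029]
eef_rot: [-0.007, 0.456, 0.89, 0.005]
wrist_force: [0.5, 0.1, -0.4]
opening: 0.403
```

```bash
python3 q.py; python3 w.py w16
```

```text
34.45 [-0.0072  0.4563  0.8898  0.0049] [0.5745 0.1228 0.1029] [ 0.0002  0.3551  1.6699  0.0171  1.125  -0.6303] pitch 0.008429751730235857 [-0.001   0.0005 -0.0043 -0.0015  0.001   0.    ] [ -0.0748 -48.9262 -31.0615   0.0651  -0.1195  -0.0024]
34.5 [0.57469718 0.12283307 0.10326749] [-0.00705721  0.45631557  0.88977567  0.00505541] [-0.48639261 -0.74798975 -0.28211831] [0.53631469 0.17873616 0.24763801] [0.12200587 0.94380849 0.30445085 0.04061751]
```

View pics/w16.png

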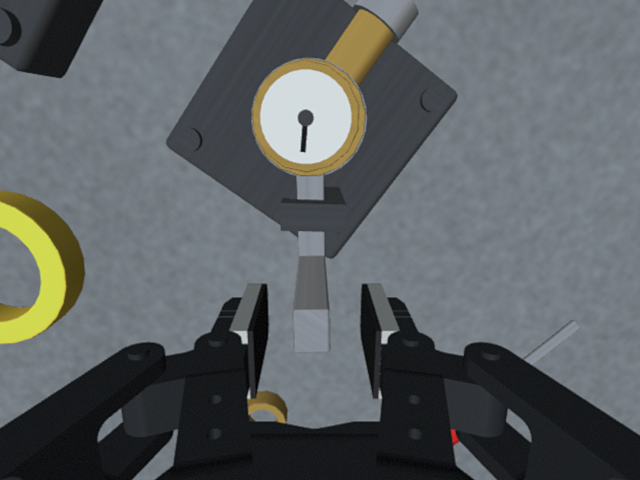

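drive_tool(deltas=[[[-0.0006, -0.0004, -0.005], 0], [[0, 0, -0.005], 0], [[0, 0, 0], 0]], gripper=0.24)

```text
time_s: 34.8
eef_pos: [0.5746, 0.1225, 0.0932]
eef_rot: [-0.006, 0.456, 0.89, 0.005]
wrist_force: [0.9, 0.1, 0.3]
opening: 0.239
```

drive_tool(deltas=[[[0, 0, 0], 0], [[0, 0, 0], 0], [[0, 0, 0], 0]], gripper=0.0)

```text
time_s: 35.1
eef_pos: [0.5745, 0.1223, 0.0936]
eef_rot: [-0.006, 0.456, 0.89, 0.005]
wrist_force: [0.3, -0.2, -1.4]
opening: 0.129
```

```bash
python3 q.py; python3 w.py w17
```

```text
35.1 [-0.0063  0.4557  0.8901  0.005 ] [0.5745 0.1223 0.0936] [-0.0003  0.3668  1.6758  0.0164  1.1058 -0.6322] pitch 0.006787537870722726 [ 0.0017 -0.0003 -0.0004 -0.0024 -0.0006 -0.0011] [ -0.1899 -49.9053 -30.8595   0.2828   0.0383   0.2536]
35.15 [0.57450484 0.12226486 0.09358328] [-0.00634405  0.45572207  0.8900855   0.00499446] [ 0.36653654  0.5553084  -1.05351337] [0.5359898  0.17822626 0.23829544] [0.12259921 0.94351226 0.30502703 0.04138303]
```

View pics/w17.png

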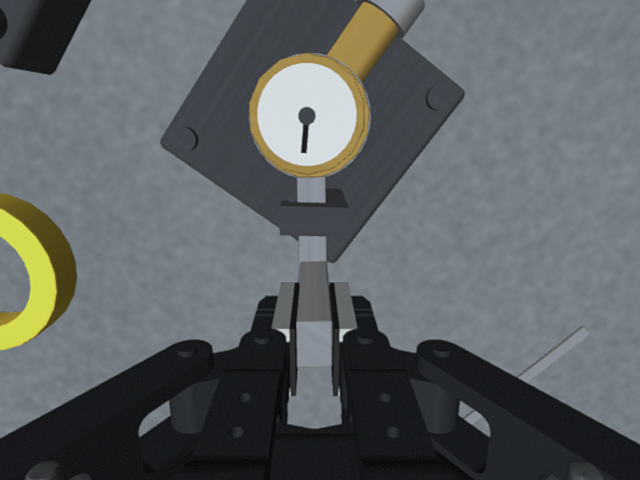

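The tab is gripped again. Pressing it down.

drive_tool(deltas=[[[-0.0003, 0, -0.004], 0], [[-0.0003, 0, -0.003], 0]])

```text
time_s: 35.35
eef_pos: [0.575, 0.1219, 0.0897]
eef_rot: [-0.005, 0.455, 0.89, 0.005]
wrist_force: [-4.6, -0.8, 13.3]
opening: 0.125
```

drive_tool(deltas=[[[-0.0004, 0, -0.003], 0], [[-0.0003, 0, -0.001], 0]])

```text
time_s: 35.55
eef_pos: [0.5749, 0.122, 0.0893]
eef_rot: [-0.005, 0.455, 0.89, 0.005]
wrist_force: [-5.8, -0.9, 12.2]
opening: 0.127
```

drive_tool(deltas=[[[-0.0003, 0, -0.003], 0], [[-0.006, -0.0037, -0.002], -0.1], [[-0.0061, -0.0031, -0.002], -0.1]])

```text
time_s: 35.85
eef_pos: [0.5639, 0.1151, 0.0884]
eef_rot: [-0.003, 0.543, 0.84, 0.006]
wrist_force: [-7.3, -1.3, 14.7]
opening: 0.127
```

drive_tool(deltas=[[[-0.0068, -0.0026, -0.002], -0.09], [[-0.007, -0.0018, -0.002], -0.1], [[-0.007, -0.0012, -0.002], -0.1]])

```text
time_s: 36.15
eef_pos: [0.5442, 0.1091, 0.0886]
eef_rot: [-0.001, 0.662, 0.749, 0.007]
wrist_force: [-5.8, -0.8, 14.3]
opening: 0.128
```

drive_tool(deltas=[[[-0.006, -0.0002, -0.002], -0.07], [[-0.004, 0, -0.001], -0.04], [[0, 0, 0], 0]])

```text
time_s: 36.45
eef_pos: [0.5354, 0.1085, 0.0914]
eef_rot: [0.002, 0.705, 0.709, 0.008]
wrist_force: [-4.4, -1.2, 11.0]
opening: 0.131
```

drive_tool(deltas=[[[-0.001, 0, 0.002], 0], [[-0.0007, 0, 0.003], 0], [[0, 0, 0.003], 0], [[0, 0, 0], 0]])

```text
time_s: 36.85
eef_pos: [0.5349, 0.1089, 0.1045]
eef_rot: [0.002, 0.705, 0.709, 0.009]
wrist_force: [-2.2, 0.4, 3.6]
opening: 0.126
```

drive_tool(deltas=[[[-0.0008, 0, 0.001], 0], [[0, 0, 0], 0]])

```text
time_s: 37.05
eef_pos: [0.5335, 0.1092, 0.1048]
eef_rot: [0.002, 0.706, 0.708, 0.009]
wrist_force: [2.5, -0.8, 0.2]
opening: 0.124
```

At home height with no load, so I'll let go and retreat.

drive_tool(deltas=[[[0, 0, 0], 0], [[0, 0, 0], 0]], gripper=0.4)

```text
time_s: 37.25
eef_pos: [0.5341, 0.109, 0.1048]
eef_rot: [0.002, 0.706, 0.708, 0.01]
wrist_force: [-0.6, 0.2, 0.3]
opening: 0.4
```

drive_tool(deltas=[[[0, 0, 0.02], 0], [[0, 0, 0.03], 0], [[0, 0, 0.03], 0], [[0, 0, 0.03], 0], [[0, 0, 0], 0], [[0, 0, 0], 0]])

```text
time_s: 37.85
eef_pos: [0.5337, 0.1087, 0.2187]
eef_rot: [0.003, 0.706, 0.708, 0.01]
wrist_force: [-0.1, -0.5, -1.7]
opening: 0.397
```

```bash
python3 q.py; python3 w.py s6 side; python3 w.py sc6 scene;python3 w.py w18; python3 - <<'E'
from h import *
import pickle
c,o=pickle.load(open("s6.pkl","rb"));a=Cam(c);crop(a,205,190,80,75,9,"s6c.png")
c,o=pickle.load(open("sc6.pkl","rb"));a=Cam(c);crop(a,340,180,80,65,9,"sc6c.png")
E
```

```text
37.85 [0.0026 0.706  0.7081 0.0098] [0.5337 0.1087 0.2187] [-0.0235  0.1113  1.7121  0.0111  1.3011 -0.0294] pitch -0.017191497837812264 [ 0.0016 -0.0246 -0.0331 -0.0012  0.0048  0.0005] [ -0.0011 -42.0247 -36.2716   0.0521  -0.1013   0.0008]
37.9 [0.53398078 0.10866913 0.21889943] [0.0027898  0.70600191 0.70813374 0.01000631] [-0.33111496  0.06134491  0.21140551] [-0.03416855 -0.61930846  0.72839609] [-0.42183281  0.81919934 -0.34748144  0.17385673]
37.95 [0.53353912 0.10868793 0.2181716 ] [0.0022357  0.70601898 0.70812526 0.00952972] [ 0.70442961 -0.19554886 -0.20744862] [ 1.45661799 -0.38365553  0.80334848] [-0.37533648  0.74430852  0.49579645 -0.24354307]
38.0 [0.5330733  0.10867197 0.21750644] [0.00172331 0.70604591 0.70810653 0.00901961] [-0.55118423 -0.62211196 -0.52895841] [0.53172011 0.17824185 0.36246284] [1.32019842e-01 9.91208215e-01 9.77184500e-04 8.72245105e-03]
```

View pics/s6c.png

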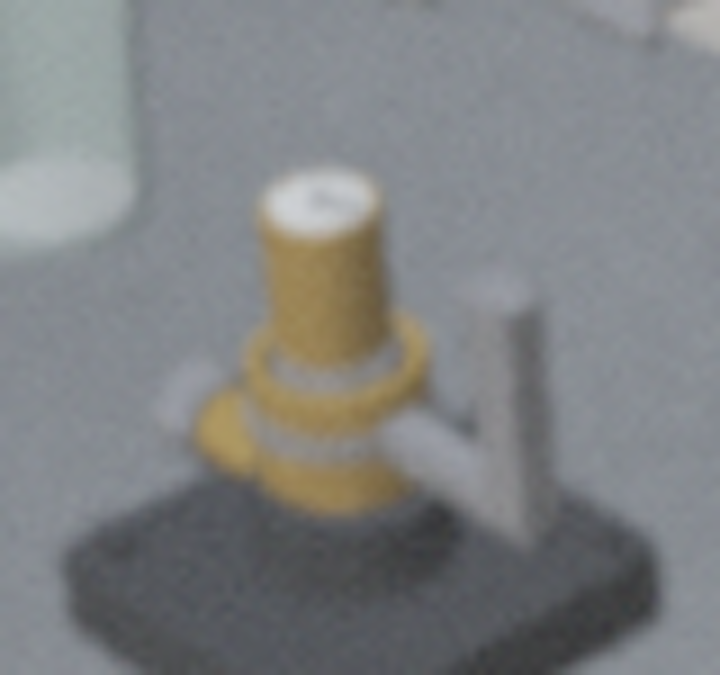

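View pics/sc6c.png

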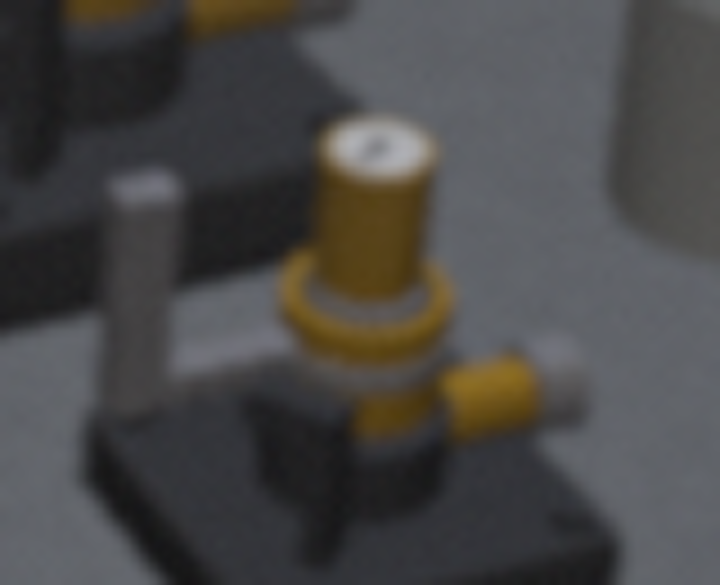

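View pics/w18.png

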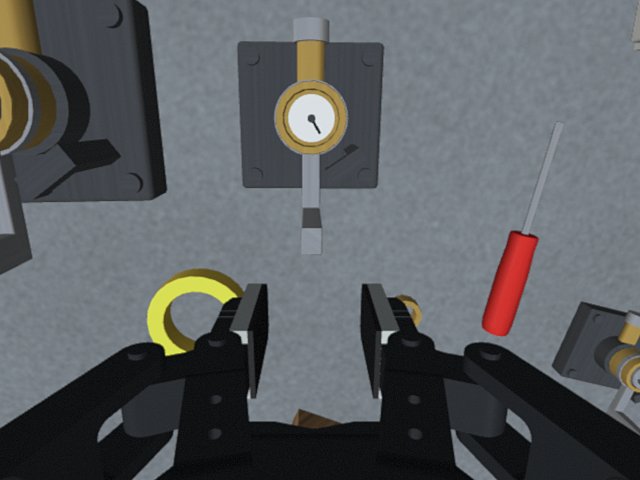

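```bash
python3 - <<'E'
from h import *
import pickle
s=Cam(pickle.load(open("sc6.pkl","rb"))[0]);t=Cam(pickle.load(open("s6.pkl","rb"))[0])
f=lambda u0,v0,u,v:(u0+(u+.5)/9-.5,v0+(v+.5)/9-.5)
print(tri([(s,*f(340,180,379,148)),(t,*f(205,190,322,203))]))
print(tri([(s,*f(340,180,145,188)),(t,*f(205,190,507,290))]))
E
```

```text
(array([0.53285863, 0.17567325, 0.12801574]), [np.float64(0.0001498337299531424), np.float64(0.000149833729953151)])
(array([0.533828  , 0.10760302, 0.132913  ]), [np.float64(4.497558084449467e-05), np.float64(4.4975580844481456e-05)])
```

```bash
python3 -c "
from bench import hand_in;print(hand_in())"
```

```text
the job is handed in; nothing more can be done
None
```

The gauge is seated in the middle-sized coupler and the sleeve is back home over it. I handed the job in at about 38 s with the hand clear of everything.

- **Parking the lever:** I gripped the tab, pressed it about 15 mm down (about 14 N) and swung it 0.6 rad. I let it rise behind the catch, where it stayed about 11 mm back.
- **Seating the gauge:** The plug went into the bore with no noticeable side force and met the valve about 10 mm before seating. At the seat the push briefly reached about 24 N. I backed off about 1 mm, pressed it home again with about 10 N and let go.
- **Locking:** I pressed the lever down again (about 14 N), swung it back to home and let it rise with the hand before opening.

**Last checks:**
- The lever top is at z = 0.1329 m, against 0.1328 m at the start, so the sleeve is fully forward.
- The dial is at z = 0.128 m, which is the mouth height plus the 40 mm body. The body looks flat on the mouth in the side and scene views.
- I did not touch the other objects.

**What disagreed:**
- The wrist camera read positions about 2 mm off where the fingers actually closed, so I cross-checked with the two fixed views before inserting.
- The mouth height came out between 0.0855 and 0.088 m depending on the method.
- The hand picked up about 4–5° of tilt while carrying the gauge. I took that out with up-and-down moves above the bench before inserting, which cost roughly 15 s.

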